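Turn the bulb socket over and lock it on the lamp base

ROBOT

A 7-joint arm with a two-finger parallel gripper is mounted at the origin on the work surface. World frame = base frame: x ahead of the robot, y to its left, z up, the work surface at z = 0. Lengths are in m, angles in rad, forces in N, time in s.
With the tool pointing down it reaches from about 0.425 to 0.95 m from the base axis. Payload 4.7 kg.
Tool frame: the origin (TCP) lies midway between the tips of the shut fingers; the grasp point (between the pads) lies 19 mm behind it; z points along the fingers, y is the direction in which the jaws open and shut (so a half turn about z gives the same grasp; the last joint's range is limited). The gripper opens to 85 mm and grips with 20 to 120 N. Pads are 22 mm wide; open, the fingers measure 114 mm over their backs; the gripper's body (76 mm by 85 mm) begins 54 mm behind the grasp point. The pads swing forward as they close: fully open they stand 13 mm farther back than shut.
Start: joints at [1.247, 0.469, -0.049, 1.532, 0.024, 1.141, -0.082], TCP at [0.196, -0.646, 0.194] pointing down, gripper open.
Joint ranges: [-2.59, 2.59], [-0.33, 1.99], [-1.39, 1.29], [0.1, 2.45], [-1.04, 4.18], [0.21, 1.99], [-2.66, 2.66]. Speed limits (rad/s): [2.57, 2.57, 3.14, 3.14, 3.14, 3.14, 3.14].

INTERFACE

Orientations are given as a 3x3 rotation matrix whose columns are the frame's x, y, z axes.
In Python, from bench import readout, viewer, ticket gives the robot as it stands. The module is installed in compiled form; this text tells all that it offers.
- The arm moves only by the tool apply_moves, never from a script. Its arguments are lists of equal length, an entry for each row: "slide": the shift along the world's x, y, z in m, a list of three; "yaw": the turn about the world's z in degrees; "claw": the closure, from 0 (fully open) to 1 (shut). A call has 1 to 8 rows; each row is the pose to reach, as a shift and turn from the pose commanded when the call began; what a row does not reach only later rows make up. A row lasts 1/12 s, in which the tool goes at most 41.7 mm and 7.16 degrees, less where a joint would pass 70% of its speed; a pose out of reach is approached as far as the arm can. A call with a gripper value outside its range is refused whole. The fingers move at their own pace and stop on an object; "force" is the grip in N (left out, the last holds). Time passes only in rows, so rows that repeat a pose let the fingers close. It gives the time, the measured TCP pose, the force and the opening at its end, in the units of the state.
- readout.get_obs(): the state, without advancing time (a new reading comes with each control period).
- viewer.capture(name): name is "scene" or "top" or "wrist"; returns a dict with "color" (420x560x3 uint8, red, green, blue), "camera_matrix" (3x3 intrinsics, pixels), "D" ([k1, k2, p1, p2, k3] as OpenCV has them; the pictures are not rectified), "rvec" (rotation vector, rad) and "tvec" (3), from world to camera coordinates, as OpenCV has them. Camera axes: x right, y down, z forward; pixel columns grow to the right and rows downward; lengths in m; the calibration is good to about 2 mm. A picture is of the moment at which its call begins. There is no depth.
- ticket.close_job(): hands the job in, once; it reports no verdict.
The state is a dict: "clock": time; "joint_pos": joint angles; "joint_vel": joint speeds; "joint_efforts": joint torques, N m; "tcp_pos": TCP position; "tcp_rot": TCP orientation; "wrist_force": force on the tool from outside, world axes, zero at the start; "torque": the same for the moment, N m; "opening": opening from 0.0 (shut) to 1.0 (fully open).
Only numpy, scipy, OpenCV 4.12 (cv2) and the standard library are available. Lean on these libraries where they do the work, as an engineer would, in place of code of your own. Each camera call takes 0.05 s, during which the arm holds its last target. There are 200 camera calls.

TASK

The blue ceramic bulb socket has been left mouth-down to drain. Turn it over and stand it mouth-up, centred on the round brass seat of the lamp base, setting it down gently, never letting it drop or tumble, because it is brittle; once it stands there released, swing the steel retaining bar fully closed in front of it by its red knob. Leave the jacks, the prism, the sighting tube and everything else where they are.

Things in the scene. Friction and masses are not known exactly. Their poses are not given: they have to be found in the camera images.
- socket: Blue ceramic bulb socket: a cup 90 mm tall, 0.28 kg, body 56 mm in diameter. Round rim bead 62 mm in diameter, 8 mm tall, at the mouth; octagonal foot 64 mm across flats, 14 mm thick, at the closed end. Starts mouth-down on the granite. Origin: centre of the mouth. z axis: from mouth to foot (up while mouth-down). The foot has a flat facing its x axis and every 45 degrees, so it can lie on its side.
- socket_foot (a point): Centre of the socket's foot face (the closed end), 90 mm from the mouth along the socket's z axis. Lying on its side, the axis is about 32 mm above the surface. The wall is 5 mm thick; the centre of mass is about 57 mm from the mouth.
- lampbase: Lamp base fixed to the granite: grey plate 145 mm (its x) by 200 mm (its y), 12 mm thick, with a brass seat disc and, on its far side (+x), two steel stop pegs 10 mm in diameter, 22 mm higher than the seat, at (35.5, +-35.5) mm from the seat's centre. Origin: under the seat's centre, at table height; z up.
- seat (a point): Centre of the top of the round brass seat, 84 mm in diameter, flat, 16 mm above the granite.
- bar (a joint): Angle of the steel retaining bar about its upright pivot, rad: 0 = fully closed on its stop (bar along the lamp base's -y, in front (-x) of the seat); 1.57 = open, pointing to the lamp base's -x. It swings level, stays where it is left and takes under 1 N at the knob. Bar 12 mm wide, 36 to 44 mm above the granite; closed, it clears a centred socket by 14 mm.
- bar_knob (a point): Axis of the upright red round knob at the free end of the bar, 145 mm from the pivot; knob 16 mm in diameter, top 81 mm above the granite, 37 mm of it standing above the bar. This point is 66 mm above the granite.
- bar_pivot (a point): A point on the bar's vertical pivot axis, at (-52, +78) mm from the seat's centre in the lamp base's x, y; 66 mm above the granite (above the pivot, which ends at 46 mm).
- table: The granite work slab, its top at z = 0. Its middle (around x = 0.50, y = -0.02) is always clear: room to lay the socket on its side there.
- jack_a: Bystander: black screw jack standing on the granite, 68 mm in diameter, 100 mm tall. Origin: centre of its underside.
- jack_b: Bystander: a second such jack, also on the granite.
- prism: Bystander in the tray: curved glass prism under a steel spring clip on a 70 by 130 mm plate, 66 mm tall. Origin: centre of the plate's underside.
- tube: Bystander in the tray: brass sighting tube 165 mm long lying along its y axis in two square collars, 48 mm tall. Origin: centre of its underside.
- spanner: Bystander: spanner 170 mm long lying on the granite.
- greasejar: Bystander: amber glass jar, 70 mm in diameter, 80 mm tall.
There are look-alikes about, which are no part of the job. What is shaped like the socket but purple or turquoise is not meant.

How it is judged:
By the outcome, as a careful person would: the job done as asked, in the order asked, and still so for the second after the job is handed in, with the robot touching nothing.
It also fails if it takes over 72 s, if anything falls off the work surface, if the arm or the gripper's body presses on something with over 40 N, if the wrist force passes 120 N, or if a joint passes its speed limit or range.

## Working session

There is one attempt and no reset: what is moved stays moved. The work goes in short steps, Python scripts to look and compute and a tool call to move; the robot and the scene stay as the last step left them, time stands still between calls to the robot, and variables do not carry over. Pictures are saved under pics/ and viewed, about 8 in all and at most 12, crops included, and the job is handed in when it is done.

Besides the shell and the picture viewer there is one more tool, called after "Request:" as name(argument=value, ...) on one line, values as JSON. apply_moves: Moves the arm, as the interface text tells. Its arguments: {"type":"object","properties":{"slide":{"type":"array"},"yaw":{"type":"array"},"claw":{"type":"array"},"force":{"type":"number"}},"required":["slide","yaw","claw"]}

```bash
mkdir -p pics
cat > h.py <<'E'
import numpy as np, cv2, json
from bench import readout, viewer, ticket
def cap(n,fn=None,crop=None,scale=1):
    d=viewer.capture(n); im=d["color"][:,:,::-1].copy()
    if fn:
        if crop: x0,y0,x1,y1=crop; im=im[y0:y1,x0:x1]
        if scale!=1: im=cv2.resize(im,None,fx=scale,fy=scale,interpolation=cv2.INTER_CUBIC)
        cv2.imwrite("pics/"+fn,im)
    return d
def ray(d,uv):
    K=np.array(d["camera_matrix"]);D=np.array(d["D"],float)
    n=cv2.undistortPoints(np.array([[uv]],float),K,D)[0,0]
    R=cv2.Rodrigues(np.array(d["rvec"],float))[0];t=np.array(d["tvec"],float).ravel()
    return -R.T@t, R.T@np.array([n[0],n[1],1])
def atz(d,uv,z):
    c,r=ray(d,uv); return c+r*(z-c[2])/r[2]
def proj(d,P):
    return cv2.projectPoints(np.array(P,float).reshape(-1,3),np.array(d["rvec"],float),np.array(d["tvec"],float),np.array(d["camera_matrix"]),np.array(d["D"],float))[0][:,0]
E
python3 - <<'E'
from h import *
a=cap("scene"); b=cap("top")
cv2.imwrite("pics/st.png",cv2.resize(np.vstack([a["color"],b["color"]])[:,:,::-1],None,fx=.71,fy=.71)) if 0 else None
cv2.imwrite("pics/scene.png",cv2.resize(a["color"][:,:,::-1],(800,600)));cv2.imwrite("pics/top.png",cv2.resize(b["color"][:,:,::-1],(800,600)))
for d in(a,b):print(ray(d,(280,210)))
E
```

```text
(array([1.04638169, 0.69817422, 1.12549778]), array([-0.37917419, -0.54198951, -0.75008656]))
(array([ 0.25081109, -0.01759935,  1.40122306]), array([ 0.21100687, -0.0042402 , -0.97756305]))
```

View pics/scene.png

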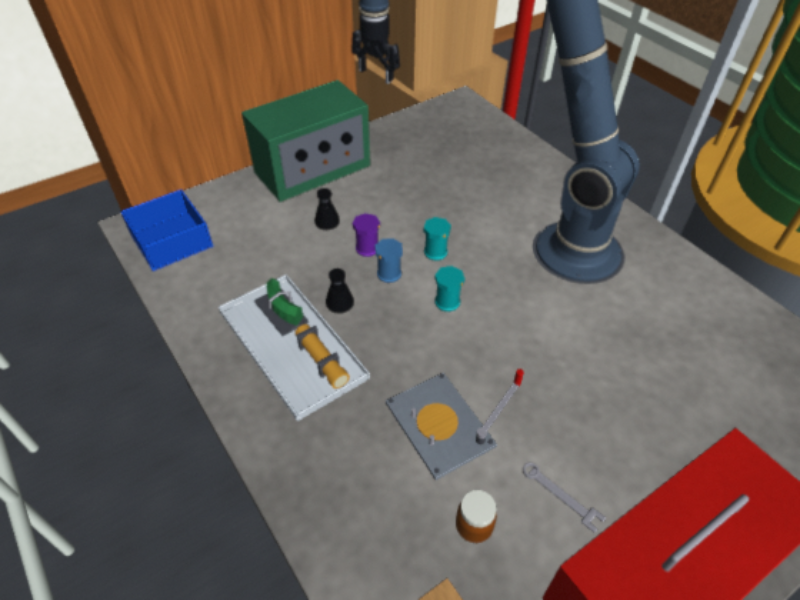

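View pics/top.png

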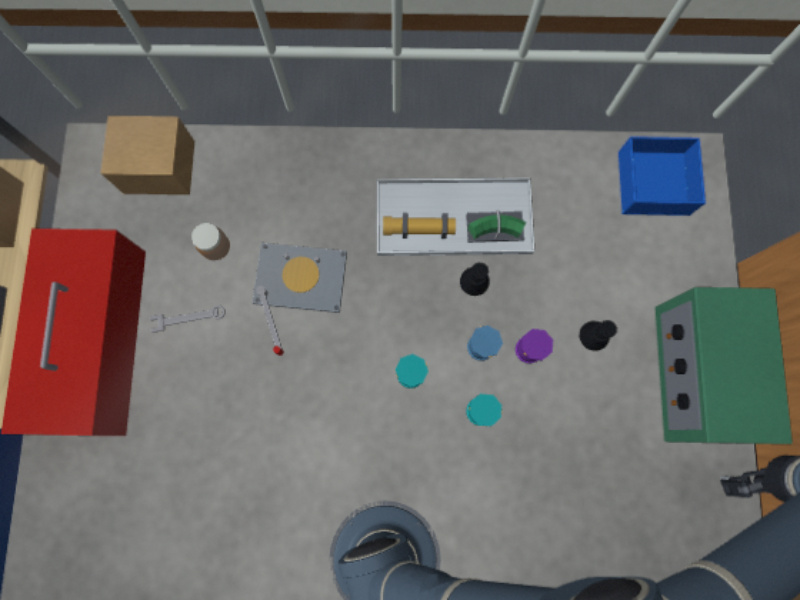

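Run:
```python
from h import *
b=cap("top")["color"][:,:,::-1]
A=cv2.resize(b[160:310,165:255+75],None,fx=4,fy=4,interpolation=cv2.INTER_CUBIC)[:,: ]
c1=cv2.resize(b[185:305,265:400],None,fx=3,fy=3,interpolation=cv2.INTER_CUBIC)
c2=cv2.resize(b[160:260,165:255],None,fx=3.6,fy=3.6,interpolation=cv2.INTER_CUBIC)
cv2.imwrite("pics/c.png",np.hstack([c1,c2]));print(c1.shape,c2.shape)
```

```text
(360, 405, 3) (360, 324, 3)
```

View pics/c.png

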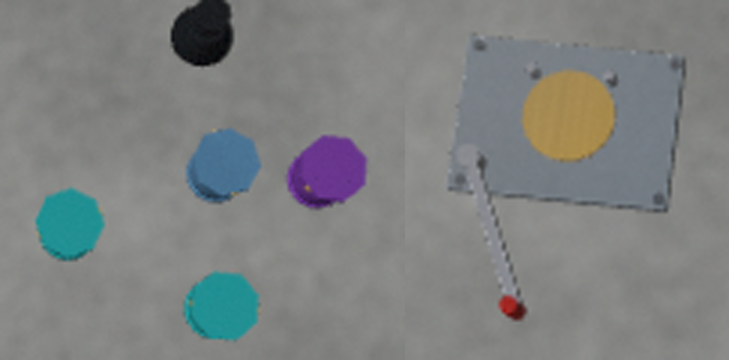

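Run:
```python
from h import *
b=cap("top"); a=cap("scene")
f=lambda x,y:(265+x/3,185+y/3)
g=lambda x,y:(165+(x-405)/3.6,160+y/3.6)
for n,p,z in[("blue",f(226,161),.09),("purple",f(332,169),.09),("turq1",f(70,222),.09),("turq2",f(224,304),.09),("jack_a",f(202,36),.0),("seat",g(569,115),.016),("knob",g(511,304),.081),("pivot",g(468,155),.046)]:
    P=atz(b,p,z);print(n,np.round(P,4),np.round(proj(a,P)[0]/.7,0))
c=[atz(b,g(*p),.012)[:2] for p in[(473,35),(685,58),(667,211),(448,189)]]
c=np.array(c);print(c,np.mean(c,0));
ex=(c[0]-c[3]+c[1]-c[2]);ey=(c[0]-c[1]+c[3]-c[2]);print(np.degrees(np.arctan2(ex[1],ex[0])),np.degrees(np.arctan2(-ey[0],ey[1])),np.linalg.norm(ex)/2,np.linalg.norm(ey)/2)
# blue foot edge orientation
im=b["color"].astype(int);m=((im[:,:,2]-im[:,:,0]>50)&(im[:,:,1]<im[:,:,2]-30)&(im[:,:,2]>125)).astype(np.uint8)[215:260,320:356]
cn=max(cv2.findContours(m,0,1)[0],key=cv2.contourArea)
print(cv2.minAreaRect(cn), (cv2.approxPolyDP(cn,1.3,True)[:,0]+[320,215]).tolist())
o=readout.get_obs();print(o["tcp_pos"],o["tcp_rot"],o["wrist_force"],o["opening"])
```

```text
blue [ 0.4488 -0.2059  0.09  ] [389. 246.]
purple [ 0.4426 -0.3118  0.09  ] [367. 221.]
turq1 [ 0.385  -0.0504  0.09  ] [449. 275.]
turq2 [ 0.3075 -0.2021  0.09  ] [437. 225.]
jack_a [ 0.5998 -0.1946  0.    ] [339. 301.]
seat [0.606  0.2032 0.016 ] [437. 419.]
knob [0.4249 0.2336 0.081 ] [519. 369.]
pivot [0.5606 0.2856 0.046 ] [481. 430.]
[[0.68129064 0.29577698]
 [0.66255856 0.10049476]
 [0.51999699 0.11181736]
 [0.53670904 0.30925829]] [0.60013881 0.20433685]
-4.937049937597059 -5.157097590289531 0.14410623652961144 0.19715967726267997
((19.876924514770508, 23.71538543701172), (20.34169578552246, 19.72152328491211), 29.744882583618164) [[341, 228], [333, 231], [328, 239], [330, 239], [330, 242], [332, 243], [331, 245], [339, 249], [346, 247], [350, 241], [348, 233]]
[ 0.1960842  -0.64560321  0.19349604] [[ 9.56847479e-01  2.90590502e-01 -2.47962033e-04]
 [ 2.90590608e-01 -9.56847096e-01  8.56103240e-04]
 [ 1.15137186e-05 -8.91215665e-04 -9.99999603e-01]] [ 0.80771648 -0.09482501  0.10442115] 1.0016719207089069
```

Request:
apply_moves(slide=[[0, 0.03, 0.005], [0, 0.06, 0.01], [0, 0.09, 0.01], [0, 0.12, 0.01], [0, 0.15, 0.01], [0, 0.18, 0.01], [0.01, 0.21, 0.01], [0.02, 0.24, 0.01]], yaw=[0, 0, 0, 0, 0, 0, 0, 0], claw=[0, 0, 0, 0, 0, 0, 0, 0], force=20)

```text
clock: 0.92
tcp_pos: [0.2157, -0.4045, 0.2041]
tcp_rot: [[0.957, 0.289, -0.0], [0.289, -0.957, -0.0], [-0.0, 0.0, -1.0]]
wrist_force: [0.9, 0.5, 0.3]
opening: 1.001
```

Request:
apply_moves(slide=[[0.025, 0.02, 0], [0.055, 0.044, 0], [0.085, 0.069, 0], [0.115, 0.094, 0], [0.145, 0.119, 0], [0.175, 0.144, 0], [0.205, 0.17, 0], [0.228, 0.195, 0]], yaw=[0, 0, 0, 0, 0, 0, 0, 0], claw=[0, 0, 0, 0, 0, 0, 0, 0])

```text
clock: 1.58
tcp_pos: [0.4463, -0.209, 0.2043]
tcp_rot: [[0.957, 0.292, 0.002], [0.292, -0.957, -0.0], [0.001, 0.001, -1.0]]
wrist_force: [0.5, -0.6, 0.8]
opening: 0.997
```

Run:
```python
from h import *
d=cap("wrist","w1.png",scale=1.4)
o=readout.get_obs();print(o["clock"],o["tcp_pos"],o["wrist_force"])
print(proj(d,[[.449,-.206,.09],[.449,-.206,0]])*1.4, ray(d,(280,210)))
```

```text
1.6333 [ 0.45092047 -0.20246453  0.20469177] [3.79397679 4.65885143 1.13255228]
[[385.16552938 270.73052387]
 [385.90190991 241.39297282]] (array([ 0.52105225, -0.18618387,  0.38417043]), array([-0.27526086, -0.09067472, -0.95726595]))
```

View pics/w1.png

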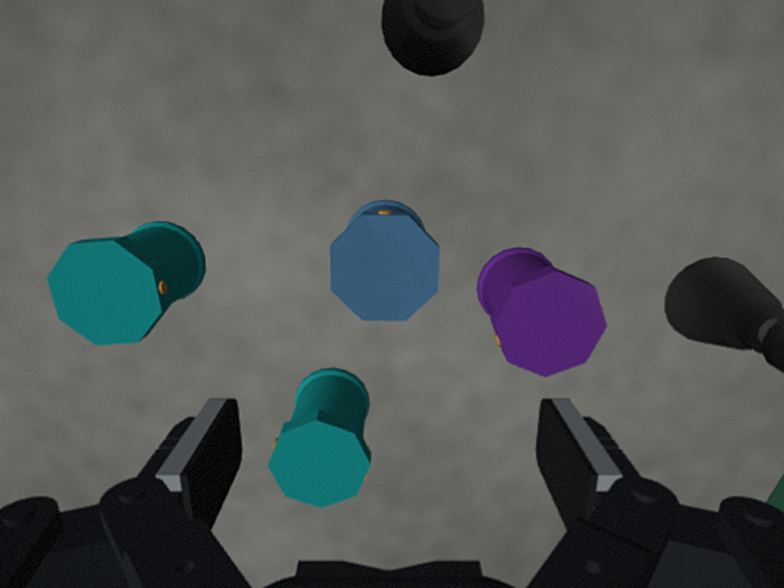

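Request:
apply_moves(slide=[[0.006, 0.005, -0.02], [0.006, 0.005, -0.04], [0.006, 0.005, -0.06], [0.006, 0.005, -0.06]], yaw=[0, 0, 0, 0], claw=[0, 0, 0, 0])

```text
clock: 1.97
tcp_pos: [0.4472, -0.2049, 0.1406]
tcp_rot: [[0.957, 0.291, -0.007], [0.291, -0.957, 0.003], [-0.006, -0.005, -1.0]]
wrist_force: [-0.8, -0.4, -0.3]
opening: 0.995
```

Run:
```python
from h import *
d=cap("wrist"); im=d["color"].astype(int)
o=readout.get_obs();print(o["clock"],o["tcp_pos"],o["wrist_force"])
print(proj(d,[[.449,-.206,.09],[.451,-.2054,.09]]))
m=((im[:,:,2]-im[:,:,0]>35)&(im[:,:,2]-im[:,:,1]>20)).astype(np.uint8)
n,l,s,c=cv2.connectedComponentsWithStats(m);k=s[1:,4].argsort()[::-1][:3]+1;print(s[k],c[k])
k=k[np.argmin([abs(c[i][0]-275) for i in k])]
cn=max(cv2.findContours((l==k).astype(np.uint8),0,1)[0],key=cv2.contourArea)
for p in cv2.approxPolyDP(cn,3,True)[:,0]: print(p,atz(d,p.astype(float),.09).round(4))
```

```text
2.0167 [ 0.44847424 -0.20549767  0.14252036] [-1.47825002 -0.56271586  0.55282554]
[[280.48617427 219.63956623]
 [280.5029257  216.64280602]]
[[ 231  153   98  110 7827]
 [ 358  196   30   42  175]
 [ 379  273    5   11   12]] [[278.8227929  212.85153954]
 [366.29142857 213.58285714]
 [381.41666667 278.        ]]
[269 154] [ 0.4883 -0.1865  0.09  ]
[251 167] [ 0.4772 -0.1779  0.09  ]
[246 181] [ 0.4675 -0.1773  0.09  ]
[233 194] [ 0.4568 -0.1715  0.09  ]
[232 235] [ 0.4291 -0.178   0.09  ]
[259 261] [ 0.416  -0.2007  0.09  ]
[298 262] [ 0.4231 -0.2265  0.09  ]
[326 237] [ 0.4461 -0.2388  0.09  ]
[328 199] [ 0.4715 -0.2314  0.09  ]
[300 170] [ 0.4843 -0.2081  0.09  ]
[260 170] [ 0.477  -0.1839  0.09  ]
[261 166] [ 0.4796 -0.1838  0.09  ]
[274 165] [ 0.4826 -0.1914  0.09  ]
[274 159] [ 0.4862 -0.1904  0.09  ]
[279 161] [ 0.4859 -0.1937  0.09  ]
[273 158] [ 0.4867 -0.1896  0.09  ]
[290 157] [ 0.4904 -0.1996  0.09  ]
[305 167] [ 0.4871 -0.2105  0.09  ]
[291 155] [ 0.4917 -0.1998  0.09  ]
```

Request:
apply_moves(slide=[[0.005, 0.002, -0.02], [0.005, 0.002, -0.04], [0.005, 0.002, -0.06], [0.005, 0.002, -0.075], [0.005, 0.002, -0.086], [0.005, 0.002, -0.086], [0.005, 0.002, -0.086], [0.005, 0.002, -0.086]], yaw=[0, 0, 0, 0, 0, 0, 0, 0], claw=[0, 0, 0, 0, 0, 0.15, 0.2, 0.25])

```text
clock: 2.68
tcp_pos: [0.4562, -0.2044, 0.0593]
tcp_rot: [[0.957, 0.29, 0.002], [0.29, -0.957, -0.001], [0.002, 0.002, -1.0]]
wrist_force: [-0.2, -0.5, -0.4]
opening: 0.755
```

Request:
apply_moves(slide=[[0, 0, 0], [0, 0, 0], [0, 0, 0], [0, 0, 0]], yaw=[0, 0, 0, 0], claw=[0.3, 0.4, 0.5, 0.5], force=25)

```text
clock: 3.02
tcp_pos: [0.4554, -0.204, 0.0585]
tcp_rot: [[0.957, 0.29, 0.001], [0.29, -0.957, -0.0], [0.001, 0.001, -1.0]]
wrist_force: [0.6, 0.1, -0.6]
opening: 0.504
```

Run:
```python
from h import *
d=cap("wrist"); im=d["color"][:,:,::-1]
a=cap("scene");im2=cv2.resize(a["color"][110:235,190:360][:,:,::-1],(571,420),interpolation=cv2.INTER_CUBIC)
cv2.imwrite("pics/w2.png",cv2.resize(np.hstack([im,im2]),None,fx=.7,fy=.7))
o=readout.get_obs();print(o["opening"],o["wrist_force"])
```

```text
0.49672895452184757 [-0.24774191 -0.21818828 -0.29508875]
```

View pics/w2.png

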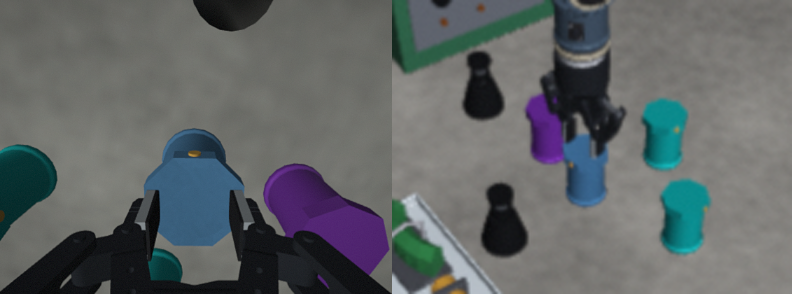

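Request:
apply_moves(slide=[[0, 0, 0], [0, 0, 0], [0, 0, 0]], yaw=[0, 0, 0], claw=[0.55, 0.6, 0.6])

```text
clock: 3.37
tcp_pos: [0.4551, -0.2039, 0.058]
tcp_rot: [[0.957, 0.291, -0.0], [0.291, -0.957, 0.0], [-0.0, -0.0, -1.0]]
wrist_force: [-0.3, 1.1, 0.3]
opening: 0.399
```

Run:
```python
from h import *
d=cap("wrist"); im=cv2.resize(d["color"][150:380,140:420][:,:,::-1],(560,460))
a=cap("scene");im2=cv2.resize(a["color"][140:210,240:310][:,:,::-1],(460,460),interpolation=cv2.INTER_CUBIC)
cv2.imwrite("pics/w3.png",cv2.resize(np.hstack([im,im2]),None,fx=.78,fy=.78))
o=readout.get_obs();print(o["opening"],o["wrist_force"])
T=np.array(o["tcp_pos"]);R=np.array(o["tcp_rot"])
print((proj(d,[T+R@[0,s*g,-b] for s in(1,-1) for g,b in((.032,.0),(.032,.025),(.02,.025))])-[140,150])*2*.78)
```

```text
0.40174648595370777 [ 0.06487214  0.69804679 -0.41682537]
[[308.85195143 160.03980278]
 [321.89424999 193.57214572]
 [281.80815202 193.61270975]
 [121.129277   160.18930362]
 [108.13694865 193.7266442 ]
 [148.19267898 193.70927679]]
```

View pics/w3.png

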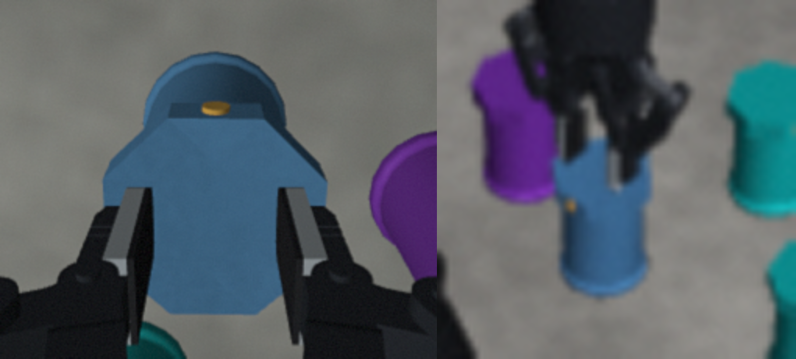

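Run:
```python
from h import *
a=cap("scene");d=cap("wrist")
for z in(.058,.08,.103,.12): print(z,proj(a,[[.450,-.187,z],[.460,-.220,z]]).round(1).tolist(),proj(d,[[.450+.0105,-.187+.003,z],[.460+.0105,-.220+.003,z]]).round(1).tolist())
```

```text
0.058 [[274.8, 182.5], [267.1, 178.1]] [[244.4, 233.5], [310.3, 233.5]]
0.08 [[274.8, 178.0], [267.0, 173.5]] [[240.3, 250.2], [314.3, 250.2]]
0.103 [[274.8, 173.0], [266.9, 168.6]] [[234.8, 272.6], [319.7, 272.6]]
0.12 [[274.8, 169.3], [266.9, 164.9]] [[229.6, 293.9], [324.8, 293.8]]
```

Request:
apply_moves(slide=[[0, 0, -0.002], [0, 0, -0.004], [0, 0, -0.005], [0, 0, -0.005]], yaw=[0, 0, 0, 0], claw=[0.6, 0.6, 0.6, 0.6])

```text
clock: 3.9
tcp_pos: [0.4549, -0.2038, 0.0526]
tcp_rot: [[0.957, 0.291, -0.001], [0.291, -0.957, 0.0], [-0.001, -0.0, -1.0]]
wrist_force: [-0.2, 0.0, 0.1]
opening: 0.399
```

Request:
apply_moves(slide=[[0, 0, -0.002], [0, 0, -0.004], [0, 0, -0.006], [0, 0, -0.006]], yaw=[0, 0, 0, 0], claw=[0.6, 0.6, 0.6, 0.6])

```text
clock: 4.23
tcp_pos: [0.4563, -0.204, 0.0518]
tcp_rot: [[0.957, 0.29, 0.0], [0.29, -0.957, -0.002], [-0.0, 0.002, -1.0]]
wrist_force: [-11.5, 3.1, 41.0]
opening: 0.404
```

Request:
apply_moves(slide=[[0, 0, 0.006], [0, 0, 0.012], [0, 0, 0.022], [0, 0, 0.022], [0, 0, 0.022], [0, 0, 0.022]], yaw=[0, 0, 0, 0, 0, 0], claw=[0.6, 0.6, 0.3, 0, 0, 0])

```text
clock: 4.73
tcp_pos: [0.4549, -0.2039, 0.0687]
tcp_rot: [[0.957, 0.29, -0.001], [0.29, -0.957, 0.0], [-0.0, -0.0, -1.0]]
wrist_force: [-0.1, -0.2, 0.0]
opening: 0.939
```

Run:
```python
from h import *
d=cap("wrist"); im=d["color"].astype(int)
o=readout.get_obs();print(o["clock"],o["tcp_pos"],o["wrist_force"],o["opening"],o["joint_pos"])
m=((im[:,:,2]-im[:,:,0]>35)&(im[:,:,2]-im[:,:,1]>20)).astype(np.uint8)
n,l,s,c=cv2.connectedComponentsWithStats(m)
k=1+np.argmax(s[1:,4])
cn=max(cv2.findContours((l==k).astype(np.uint8),0,1)[0],key=cv2.contourArea)
for p in cv2.approxPolyDP(cn,3,True)[:,0]: print(p,atz(d,p.astype(float),.09).round(4))
```

```text
4.7833 [ 0.45478262 -0.20380372  0.06853433] [-0.40303584  0.24061711 -1.02459025] 0.9972335527238676 [ 0.63699617  0.36800319 -0.36554671  2.05313577  0.18906246  0.75270317
 -1.12098604]
[263 182] [ 0.4943 -0.1852  0.09  ]
[241 198] [ 0.4844 -0.1778  0.09  ]
[234 226] [ 0.4707 -0.1782  0.09  ]
[210 254] [ 0.4539 -0.1709  0.09  ]
[212 301] [ 0.4298 -0.1777  0.09  ]
[250 336] [ 0.4158 -0.201   0.09  ]
[303 336] [ 0.4236 -0.2267  0.09  ]
[341 305] [ 0.446  -0.2391  0.09  ]
[345 256] [ 0.4713 -0.2319  0.09  ]
[306 217] [ 0.4843 -0.2083  0.09  ]
[250 217] [ 0.477 -0.184  0.09 ]
[251 208] [ 0.4812 -0.1833  0.09  ]
[263 208] [ 0.4828 -0.1885  0.09  ]
[266 203] [ 0.4854 -0.1891  0.09  ]
[270 207] [ 0.4842 -0.1914  0.09  ]
[267 201] [ 0.4865 -0.1893  0.09  ]
[274 196] [ 0.4896 -0.1916  0.09  ]
[269 193] [ 0.4902 -0.1891  0.09  ]
[272 186] [ 0.4937 -0.1895  0.09  ]
[294 187] [ 0.4961 -0.1989  0.09  ]
[306 195] [ 0.4941 -0.2051  0.09  ]
[292 183] [ 0.4975 -0.1975  0.09  ]
```

Request:
apply_moves(slide=[[0, 0, -0.015], [0, 0, -0.03], [0, 0, -0.045], [0, 0, -0.045], [0, 0, -0.045], [0, 0, -0.045], [0, 0, -0.045], [0, 0, -0.045]], yaw=[0, 0, 0, 0, 0, 0, 0, 0], claw=[0, 0, 0, 0.1, 0.2, 0.3, 0.4, 0.4], force=25)

```text
clock: 5.45
tcp_pos: [0.4552, -0.2039, 0.0244]
tcp_rot: [[0.957, 0.29, 0.0], [0.29, -0.957, -0.0], [0.0, 0.0, -1.0]]
wrist_force: [-0.4, -0.2, -3.3]
opening: 0.744
```

Request:
apply_moves(slide=[[0, 0, 0.006], [0, 0, 0.015], [0.005, 0.03, 0.02], [0.01, 0.06, 0.02], [0.015, 0.09, 0.02], [0.015, 0.12, 0.02], [0.015, 0.15, 0.02], [0.015, 0.175, 0.02]], yaw=[0, 0, 0, 0, 0, 0, 0, 0], claw=[0.5, 0.5, 0.5, 0.5, 0.5, 0.5, 0.5, 0.5])

```text
clock: 6.12
tcp_pos: [0.4705, -0.0266, 0.0452]
tcp_rot: [[0.956, 0.292, 0.002], [0.292, -0.956, 0.0], [0.002, 0.0, -1.0]]
wrist_force: [-0.0, 0.8, -2.9]
opening: 0.743
```

Request:
apply_moves(slide=[[0, 0, 0], [0, 0, 0], [0, 0, -0.008], [0, 0, -0.014], [0, 0, -0.018], [0, 0, -0.02], [0, 0, -0.021], [0, 0, -0.021]], yaw=[0, 0, 0, 0, 0, 0, 0, 0], claw=[0.5, 0.5, 0.5, 0.5, 0.5, 0.5, 0.5, 0.5])

```text
clock: 6.78
tcp_pos: [0.4698, -0.0302, 0.0241]
tcp_rot: [[0.957, 0.289, -0.002], [0.289, -0.957, -0.002], [-0.002, 0.001, -1.0]]
wrist_force: [-5.0, -1.5, 13.0]
opening: 0.743
```

Request:
apply_moves(slide=[[0.0035, 0.001, 0.001], [0.007, 0.002, 0.0019], [0.0105, 0.0032, 0.0026], [0.014, 0.0043, 0.0031], [0.0215, 0.0065, 0.0037], [0.0285, 0.0087, 0.0038], [0.0285, 0.0087, 0.0038]], yaw=[0, 0, 0, 0, 0, 0, 0], claw=[0.5, 0.5, 0.5, 0.5, 0.5, 0.5, 0.5])

```text
clock: 7.37
tcp_pos: [0.5012, -0.0193, 0.027]
tcp_rot: [[0.957, 0.291, 0.003], [0.291, -0.957, 0.001], [0.003, -0.0, -1.0]]
wrist_force: [0.5, -0.0, -3.5]
opening: 0.739
```

Run:
```python
from h import *
d=cap("wrist"); im=cv2.resize(d["color"][100:400,120:440][:,:,::-1],(448,420))
a=cap("scene");im2=cv2.resize(a["color"][165:235,265:335][:,:,::-1],(350,420),interpolation=cv2.INTER_CUBIC)
cv2.imwrite("pics/w4.png",np.hstack([im,im2]))
o=readout.get_obs();print(o["tcp_pos"],o["opening"],o["wrist_force"],o["torque"])
```

```text
[ 0.49894251 -0.01989238  0.02662497] 0.7458105252808426 [-0.46204675 -0.16608339 -3.3565692 ] [-0.00840012 -0.01299971 -0.00825645]
```

View pics/w4.png

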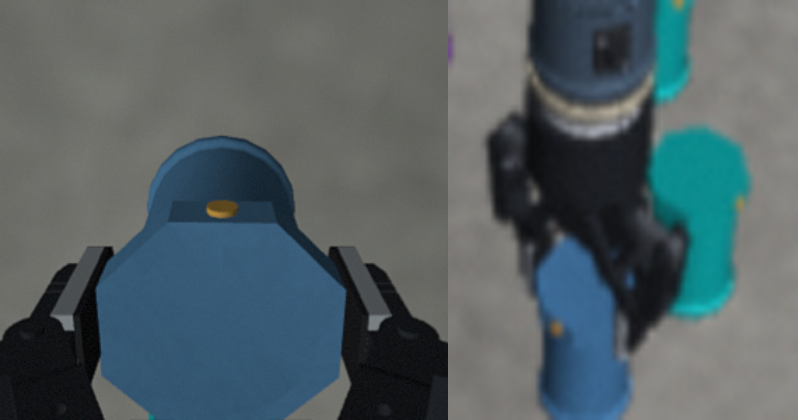

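Request:
apply_moves(slide=[[0, 0, -0.002], [0, 0, -0.0045], [0, 0, -0.005], [0.003, 0.001, -0.005], [0.006, 0.002, -0.005]], yaw=[0, 0, 0, 0, 0], claw=[0.5, 0.5, 0.5, 0.5, 0.5], force=20)

```text
clock: 7.88
tcp_pos: [0.5034, -0.0189, 0.0243]
tcp_rot: [[0.957, 0.29, -0.003], [0.29, -0.957, -0.003], [-0.003, 0.002, -1.0]]
wrist_force: [-9.9, -2.5, 22.3]
opening: 0.742
```

Request:
apply_moves(slide=[[0.003, 0.001, 0.0005], [0.006, 0.002, 0.001]], yaw=[0, 0], claw=[0.5, 0.5])

```text
clock: 8.05
tcp_pos: [0.5098, -0.0171, 0.0248]
tcp_rot: [[0.957, 0.29, -0.002], [0.29, -0.957, -0.003], [-0.002, 0.002, -1.0]]
wrist_force: [-4.9, -1.9, 15.1]
opening: 0.743
```

Request:
apply_moves(slide=[[0, 0, 0.015], [-0.004, 0.025, 0.02], [-0.008, 0.05, 0.02], [-0.012, 0.075, 0.02], [-0.016, 0.1, 0.02], [-0.02, 0.125, 0.02], [-0.025, 0.15, 0.02], [-0.025, 0.167, 0.02]], yaw=[0, -3, -6, -10, -14, -18, -22, -22], claw=[0.5, 0.5, 0.5, 0.5, 0.5, 0.5, 0.5, 0.5])

```text
clock: 8.72
tcp_pos: [0.4838, 0.1533, 0.0426]
tcp_rot: [[0.996, -0.088, -0.001], [-0.088, -0.996, 0.0], [-0.001, -0.0, -1.0]]
wrist_force: [0.4, -0.0, -4.3]
opening: 0.747
```

Request:
apply_moves(slide=[[0, 0, 0], [0, 0, 0], [0, 0, -0.008], [0, 0, -0.014], [0, 0, -0.0175], [0, 0, -0.0175]], yaw=[0, 0, 0, 0, 0, 0], claw=[0.5, 0.5, 0.5, 0.5, 0.5, 0.5])

```text
clock: 9.22
tcp_pos: [0.4853, 0.1491, 0.0249]
tcp_rot: [[0.996, -0.091, -0.002], [-0.091, -0.996, -0.002], [-0.002, 0.002, -1.0]]
wrist_force: [-1.1, -1.5, 0.8]
opening: 0.746
```

Request:
apply_moves(slide=[[0.002, 0, 0.001], [0.004, 0, 0.001], [0.006, 0, 0.001], [0.008, -0.001, 0.001], [0.01, -0.001, 0.001]], yaw=[0, 0, 0, 0, 0], claw=[0.5, 0.5, 0.5, 0.5, 0.5])

```text
clock: 9.63
tcp_pos: [0.4959, 0.1495, 0.0262]
tcp_rot: [[0.996, -0.089, -0.0], [-0.089, -0.996, -0.0], [-0.0, 0.0, -1.0]]
wrist_force: [0.8, 0.1, -3.6]
opening: 0.743
```

Request:
apply_moves(slide=[[0.0015, 0, 0], [0.003, 0, 0], [0.0045, 0, 0]], yaw=[0, 0, 0], claw=[0.5, 0.5, 0.5])

```text
clock: 9.88
tcp_pos: [0.5003, 0.1498, 0.0263]
tcp_rot: [[0.996, -0.089, -0.0], [-0.089, -0.996, -0.0], [-0.0, 0.0, -1.0]]
wrist_force: [-0.0, -0.4, -3.5]
opening: 0.746
```

Request:
apply_moves(slide=[[0.0015, 0, 0], [0.003, 0, 0], [0.0045, 0, 0]], yaw=[0, 0, 0], claw=[0.5, 0.5, 0.5])

```text
clock: 10.13
tcp_pos: [0.5048, 0.1499, 0.0263]
tcp_rot: [[0.996, -0.089, 0.0], [-0.089, -0.996, -0.0], [0.0, 0.0, -1.0]]
wrist_force: [0.5, -0.0, -3.4]
opening: 0.743
```

Request:
apply_moves(slide=[[0.0015, 0, 0], [0.003, 0, 0], [0.0045, 0, 0]], yaw=[0, 0, 0], claw=[0.5, 0.5, 0.5])

```text
clock: 10.38
tcp_pos: [0.5093, 0.1498, 0.0263]
tcp_rot: [[0.996, -0.089, 0.0], [-0.089, -0.996, -0.0], [0.0, 0.0, -1.0]]
wrist_force: [-0.3, 0.1, -3.0]
opening: 0.742
```

Run:
```python
from h import *
b=cap("top")
o=readout.get_obs();print(o["tcp_pos"],o["opening"],o["wrist_force"],o["torque"])
a=cap("scene");p=proj(a,[.51,.15,.04])[0];print(p)
x,y=p.astype(int)
im2=cv2.resize(a["color"][y-50:y+50,x-60:x+60][:,:,::-1],(600,500),interpolation=cv2.INTER_CUBIC)
cv2.imwrite("pics/s5.png",im2)
```

```text
[0.50973195 0.14982366 0.02636943] 0.7441108677637992 [ 0.07020563  0.03269241 -2.36415645] [ 0.02868554 -0.10406424  0.00912027]
[321.0801302  260.41735654]
```

View pics/s5.png

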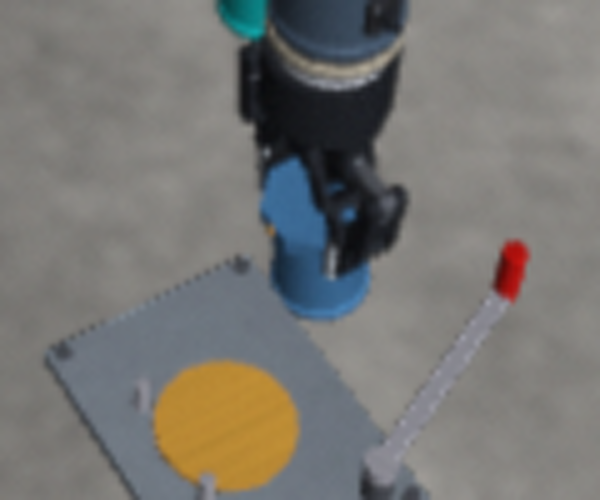

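Request:
apply_moves(slide=[[0.003, 0, 0.001], [0.006, -0.0005, 0.0015], [0.009, -0.001, 0.0015], [0.012, -0.001, 0.0015], [0.015, -0.0015, 0.0015]], yaw=[0, 0, 0, 0, 0], claw=[0.5, 0.5, 0.5, 0.5, 0.5])

```text
clock: 10.9
tcp_pos: [0.5237, 0.1483, 0.0277]
tcp_rot: [[0.996, -0.089, -0.001], [-0.089, -0.996, -0.0], [-0.001, 0.001, -1.0]]
wrist_force: [-2.8, 0.3, -1.6]
opening: 0.746
```

Request:
apply_moves(slide=[[0.004, 0, 0], [0.008, -0.001, 0], [0.012, -0.001, -0.0005], [0.016, -0.0015, -0.001], [0.02, -0.002, -0.002], [0.024, -0.002, -0.003], [0.027, -0.002, -0.004]], yaw=[0, 0, 0, 0, 0, 0, 0], claw=[0.5, 0.5, 0.5, 0.5, 0.5, 0.5, 0.5])

```text
clock: 11.48
tcp_pos: [0.5521, 0.1459, 0.0239]
tcp_rot: [[0.996, -0.089, 0.001], [-0.089, -0.996, -0.0], [0.001, 0.0, -1.0]]
wrist_force: [-3.1, -0.5, -0.3]
opening: 0.744
```

Run:
```python
from h import *
o=readout.get_obs();print(o["tcp_pos"],o["opening"],o["wrist_force"],o["torque"])
a=cap("scene");x,y=330,262
im2=cv2.resize(a["color"][y-50:y+50,x-60:x+60][:,:,::-1],(360,300),interpolation=cv2.INTER_CUBIC)
d=cap("wrist"); im=cv2.resize(d["color"][:,:,::-1],(400,300))
cv2.imwrite("pics/s6.png",np.hstack([im,im2]))
```

```text
[0.55208929 0.14591042 0.0239388 ] 0.744123899346804 [-3.12882896 -0.50886309 -0.31343061] [-0.20824134  0.91298912  0.04271911]
```

View pics/s6.png

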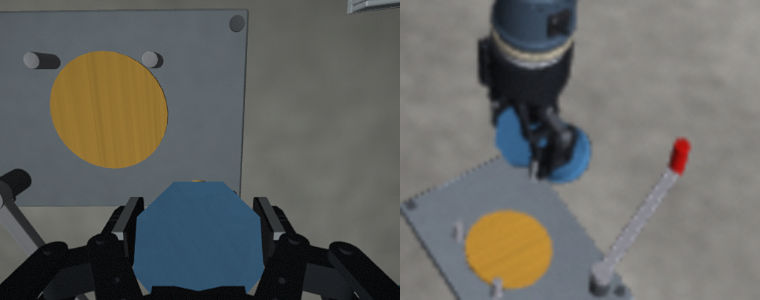

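Request:
apply_moves(slide=[[-0.005, 0, 0.01], [-0.012, 0, 0.025], [-0.022, -0.02, 0.03], [-0.03, -0.045, 0.03], [-0.042, -0.07, 0.03], [-0.042, -0.095, 0.03], [-0.042, -0.12, 0.03], [-0.042, -0.126, 0.03]], yaw=[0, 0, 0, 0, 0, 0, 0, 0], claw=[0.5, 0.5, 0.5, 0.5, 0.5, 0.5, 0.5, 0.5])

```text
clock: 12.25
tcp_pos: [0.5099, 0.0151, 0.0548]
tcp_rot: [[0.995, -0.095, 0.003], [-0.095, -0.995, -0.003], [0.003, 0.003, -1.0]]
wrist_force: [-0.2, -1.2, -4.0]
opening: 0.744
```

Request:
apply_moves(slide=[[0, 0, 0], [0, 0, -0.01], [0, 0, -0.02], [0, 0, -0.026], [0, 0, -0.03]], yaw=[0, 0, 0, 0, 0], claw=[0.5, 0.5, 0.5, 0.5, 0.5])

```text
clock: 12.67
tcp_pos: [0.5082, 0.0217, 0.0223]
tcp_rot: [[0.996, -0.087, -0.002], [-0.087, -0.996, 0.0], [-0.002, -0.0, -1.0]]
wrist_force: [0.4, -0.2, -1.6]
opening: 0.742
```

Request:
apply_moves(slide=[[0.005, 0, -0.002], [0.01, -0.001, -0.004], [0.017, -0.001, -0.007], [0.023, -0.002, -0.0105], [0.029, -0.002, -0.015], [0.035, -0.003, -0.02], [0.04, -0.003, -0.0255], [0.045, -0.004, -0.031]], yaw=[0, 0, 0, 0, 0, 0, 0, 0], claw=[0.5, 0.5, 0.5, 0.5, 0.5, 0.5, 0.5, 0.5])

```text
clock: 13.33
tcp_pos: [0.5564, 0.0165, -0.0071]
tcp_rot: [[0.996, -0.089, 0.003], [-0.089, -0.996, 0.0], [0.003, -0.001, -1.0]]
wrist_force: [1.5, 1.0, 3.1]
opening: 0.746
```

Request:
apply_moves(slide=[[0.004, 0, -0.005], [0.007, 0, -0.01], [0.009, 0, -0.014]], yaw=[0, 0, 0], claw=[0.5, 0.5, 0.5])

```text
clock: 13.58
tcp_pos: [0.5654, 0.016, -0.0211]
tcp_rot: [[0.996, -0.089, 0.004], [-0.089, -0.996, -0.0], [0.004, -0.0, -1.0]]
wrist_force: [4.6, 0.5, 3.8]
opening: 0.744
```

Request:
apply_moves(slide=[[0.001, 0, -0.002], [0.002, 0, -0.004], [0.003, 0, -0.006], [0.003, 0, -0.007]], yaw=[0, 0, 0, 0], claw=[0.5, 0.5, 0.5, 0.5])

```text
clock: 13.92
tcp_pos: [0.5665, 0.0163, -0.0282]
tcp_rot: [[0.996, -0.089, 0.001], [-0.089, -0.996, 0.0], [0.001, -0.0, -1.0]]
wrist_force: [3.0, -0.2, 3.8]
opening: 0.746
```

Request:
apply_moves(slide=[[0, 0, -0.001], [0, 0, -0.002], [0, 0, -0.003], [0, 0, -0.003]], yaw=[0, 0, 0, 0], claw=[0.5, 0.5, 0.5, 0.5])

```text
clock: 14.25
tcp_pos: [0.5659, 0.0164, -0.0313]
tcp_rot: [[0.996, -0.089, -0.0], [-0.089, -0.996, 0.0], [-0.0, 0.0, -1.0]]
wrist_force: [3.3, -0.8, 3.7]
opening: 0.741
```

Run:
```python
from h import *
o=readout.get_obs();print(o["tcp_pos"],o["opening"],o["wrist_force"])
a=cap("scene");x,y=proj(a,[.54,.017,.03])[0].astype(int);print(x,y)
im2=cv2.resize(a["color"][y-40:y+40,x-45:x+45][:,:,::-1],(405,360),interpolation=cv2.INTER_CUBIC)
b=cap("top");u,v=proj(b,[.53,.017,.03])[0].astype(int);print(u,v)
im=cv2.resize(b["color"][v-40:v+40,u-45:u+45][:,:,::-1],(405,360),interpolation=cv2.INTER_CUBIC)
cv2.imwrite("pics/s7.png",np.hstack([im,im2]))
```

```text
[ 0.56585838  0.01644654 -0.03133929] 0.7405589253817428 [ 3.28528162 -0.77403809  3.74568955]
287 237
267 214
```

View pics/s7.png

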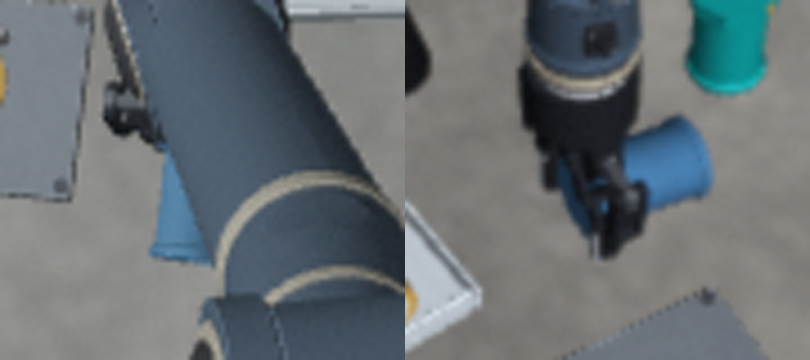

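Request:
apply_moves(slide=[[0, 0, -0.001], [0, 0, -0.002], [0, 0, -0.002]], yaw=[0, 0, 0], claw=[0.5, 0.5, 0.5])

```text
clock: 14.6
tcp_pos: [0.5661, 0.0163, -0.0333]
tcp_rot: [[0.996, -0.089, -0.0], [-0.089, -0.996, -0.0], [-0.0, 0.0, -1.0]]
wrist_force: [3.4, 0.2, 4.0]
opening: 0.746
```

Request:
apply_moves(slide=[[0, 0, -0.001], [0, 0, -0.002], [0, 0, -0.002]], yaw=[0, 0, 0], claw=[0.5, 0.5, 0.5])

```text
clock: 14.85
tcp_pos: [0.5659, 0.0163, -0.0355]
tcp_rot: [[0.996, -0.089, -0.001], [-0.089, -0.996, -0.0], [-0.001, 0.0, -1.0]]
wrist_force: [3.2, 0.0, 4.4]
opening: 0.741
```

Request:
apply_moves(slide=[[0, 0, -0.001], [0, 0, -0.0015], [0, 0, -0.0015]], yaw=[0, 0, 0], claw=[0.5, 0.5, 0.5])

```text
clock: 15.1
tcp_pos: [0.566, 0.0162, -0.0368]
tcp_rot: [[0.996, -0.089, -0.0], [-0.089, -0.996, -0.0], [-0.0, 0.0, -1.0]]
wrist_force: [2.9, -0.2, 2.9]
opening: 0.745
```

Run:
```python
from h import *
o=readout.get_obs();print(o["tcp_pos"],o["opening"],o["wrist_force"])
a=cap("scene");x,y=287,237
im2=cv2.resize(a["color"][y-22:y+33,x-30:x+40][:,:,::-1],(445,350),interpolation=cv2.INTER_CUBIC)
b=cap("wrist");im=cv2.resize(b["color"][130:410,140:420][:,:,::-1],(350,350),interpolation=cv2.INTER_CUBIC)
cv2.imwrite("pics/s8.png",np.hstack([im,im2]))
```

```text
[ 0.56599388  0.01623915 -0.03683203] 0.7453071655402594 [ 2.9359398  -0.17049334  2.91138619]
```

View pics/s8.png

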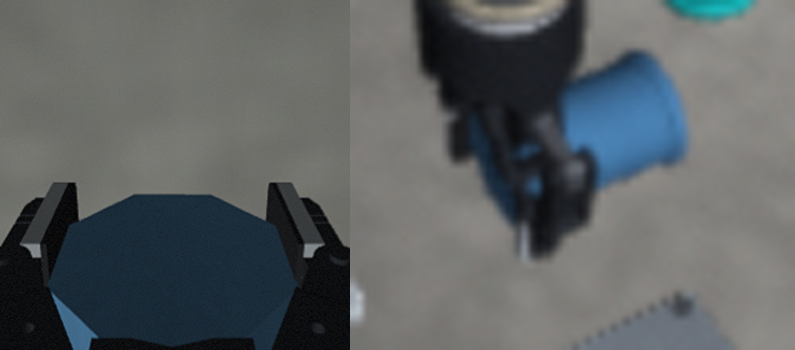

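Run:
```python
from h import *
d=cap("wrist");f=lambda u,v:(140+u*.8,130+v*.8)
img=np.array([f(135,195),f(213,195),f(78,225),f(268,225),f(48,290),f(297,286)])
obj=np.array([[-13.25,-32,0],[13.25,-32,0],[-32,-13.25,0],[32,-13.25,0],[-32,13.25,0],[32,13.25,0]])/1000
K=np.array(d["camera_matrix"]);D=np.array(d["D"],float)
R=cv2.Rodrigues(np.array(d["rvec"],float))[0];t=np.array(d["tvec"],float).reshape(3,1)
for fl in (0,6):
    n,rs,ts,e=cv2.solvePnPGeneric(obj,img,K,D,flags=fl)
    for r,tt in zip(rs,ts):
        Rw=R.T@cv2.Rodrigues(r)[0];c=R.T@(tt-t);print(c.ravel().round(4),Rw[:,2].round(3),Rw[:,1].round(3))
print([atz(d,p,z).round(4) for p,z in((img[0],0.),(img[1],0.),(img[0],.005),(img[1],.005))])
```

```text
[0.563  0.0163 0.0293] [-0.996  0.069 -0.062] [-0.061  0.017  0.998]
[0.5624 0.0161 0.0286] [-0.993  0.089 -0.074] [-0.074  0.003  0.997]
[0.5612 0.0162 0.0306] [ 0.339 -0.037 -0.94 ] [-0.937  0.071 -0.341]
[array([0.5674, 0.029 , 0.    ]), array([0.5649, 0.0019, 0.    ]), array([0.5701, 0.0283, 0.005 ]), array([0.5677, 0.0022, 0.005 ])]
```

Request:
apply_moves(slide=[[0, 0, 0], [0, 0, 0], [0, 0, 0], [0, 0, 0.005], [0, 0, 0.025], [0, 0, 0.055], [0, 0, 0.085], [0, 0, 0.085]], yaw=[0, 0, 0, 0, 0, 0, 0, 0], claw=[0.15, 0, 0, 0, 0, 0, 0, 0])

```text
clock: 15.92
tcp_pos: [0.57, 0.017, 0.0539]
tcp_rot: [[0.996, -0.089, 0.01], [-0.089, -0.996, 0.001], [0.01, -0.001, -1.0]]
wrist_force: [0.8, 0.6, 0.9]
opening: 0.999
```

Request:
apply_moves(slide=[[-0.03, 0.003, 0.01], [-0.06, 0.005, 0.01], [-0.087, 0.008, 0.01], [-0.087, 0.008, 0.01]], yaw=[0, 0, 0, 0], claw=[0, 0, 0, 0])

```text
clock: 16.25
tcp_pos: [0.4722, 0.0242, 0.0576]
tcp_rot: [[0.996, -0.087, -0.007], [-0.087, -0.996, -0.002], [-0.007, 0.002, -1.0]]
wrist_force: [-0.5, -0.5, -0.9]
opening: 1.0
```

Run:
```python
from h import *
o=readout.get_obs();print(o["tcp_pos"],o["opening"],o["wrist_force"])
d=cap("wrist");im=d["color"].astype(int)
m=((im[:,:,2]-im[:,:,0]>30)&(im[:,:,2]-im[:,:,1]>15)).astype(np.uint8)
n,l,s,c=cv2.connectedComponentsWithStats(m);k=1+np.argmax(s[1:,4])
cn=max(cv2.findContours((l==k).astype(np.uint8),0,1)[0],key=cv2.contourArea)
for p in cv2.approxPolyDP(cn,3,True)[:,0]: print(p,atz(d,p.astype(float),.032).round(4))
print(s[k]); a=cap("scene");b=cap("top")
P=lambda s_,w,z:[.4754+.996*s_+.089*w,.0243-.089*s_+.996*w,z]
print(proj(d,[P(0,0,.063),P(.09,0,.064),P(.004,.031,.031),P(.004,-.031,.031),P(.09,.032,.032),P(.09,-.032,.032)]).round(0).tolist())
cv2.imwrite("pics/w9.png",d["color"][:,:,::-1])
```

```text
[0.47219064 0.0242477  0.05755247] 0.99952185611183 [-0.45667661 -0.46043583 -0.94063607]
[212  64] [0.5697 0.0496 0.032 ]
[213  93] [0.5556 0.0511 0.032 ]
[225  95] [0.554  0.0449 0.032 ]
[230 201] [0.4958 0.0498 0.032 ]
[225 217] [0.4864 0.054  0.032 ]
[227 233] [0.4763 0.0541 0.032 ]
[257 246] [0.4663 0.0372 0.032 ]
[284 247] [0.4642 0.021  0.032 ]
[312 241] [0.4666 0.0039 0.032 ]
[320 231] [ 0.4726 -0.0012  0.032 ]
[305 223] [0.4785 0.0073 0.032 ]
[310 222] [0.4788 0.0044 0.032 ]
[310 218] [0.4813 0.0042 0.032 ]
[305 218] [0.4816 0.0071 0.032 ]
[310 215] [0.4832 0.0041 0.032 ]
[305 208] [0.4877 0.0067 0.032 ]
[310 200] [0.4923 0.0035 0.032 ]
[315 202] [0.4908 0.0007 0.032 ]
[309 199] [0.493  0.0041 0.032 ]
[311 193] [0.4964 0.0027 0.032 ]
[307 191] [0.4978 0.0049 0.032 ]
[311 191] [0.4976 0.0026 0.032 ]
[313 183] [0.5022 0.0012 0.032 ]
[309 182] [0.503  0.0035 0.032 ]
[315 176] [ 5.062e-01 -1.000e-04  3.200e-02]
[309 173] [0.5082 0.0032 0.032 ]
[313 167] [0.5114 0.0007 0.032 ]
[309 166] [0.5122 0.0029 0.032 ]
[315 164] [ 5.13e-01 -5.00e-04  3.20e-02]
[310 160] [0.5155 0.0021 0.032 ]
[319 152] [ 0.5195 -0.0031  0.032 ]
[315 154] [ 0.5186 -0.0008  0.032 ]
[315 142] [ 0.5252 -0.0012  0.032 ]
[310 141] [0.526  0.0015 0.032 ]
[316 137] [ 0.5278 -0.0019  0.032 ]
[311 118] [5.382e-01 2.000e-04 3.200e-02]
[317 120] [ 0.5368 -0.003   0.032 ]
[315 101] [ 0.5467 -0.0024  0.032 ]
[320  96] [ 0.549  -0.0052  0.032 ]
[315  96] [ 0.5493 -0.0026  0.032 ]
[319  93] [ 0.5506 -0.0048  0.032 ]
[315  91] [ 0.5518 -0.0027  0.032 ]
[310  96] [5.495e-01 1.000e-04 3.200e-02]
[307  76] [0.5596 0.001  0.032 ]
[311  73] [ 0.5608 -0.0011  0.032 ]
[307  65] [0.5649 0.0007 0.032 ]
[311  63] [ 0.5657 -0.0014  0.032 ]
[  211    62   110   186 15642]
[[277.0, 251.0], [277.0, 62.0], [225.0, 223.0], [329.0, 223.0], [215.0, 68.0], [339.0, 68.0]]
```

Request:
apply_moves(slide=[[0.002, 0, -0.02], [0.002, 0, -0.045], [0.002, 0, -0.065], [0.002, 0, -0.08], [0.002, 0, -0.086], [0.002, 0, -0.086], [0.002, 0, -0.086], [0.002, 0, -0.086]], yaw=[0, 0, 0, 0, 0, 0, 0, 0], claw=[0, 0, 0, 0, 0, 0.15, 0.25, 0.4], force=25)

```text
clock: 17.07
tcp_pos: [0.4822, 0.0245, -0.0267]
tcp_rot: [[0.996, -0.09, 0.001], [-0.09, -0.996, 0.0], [0.001, -0.0, -1.0]]
wrist_force: [-1.9, -0.2, 3.1]
opening: 0.692
```

Request:
apply_moves(slide=[[0, 0, 0], [0, 0, 0], [0, 0, 0]], yaw=[0, 0, 0], claw=[0.5, 0.5, 0.5])

```text
clock: 17.32
tcp_pos: [0.4822, 0.0244, -0.0268]
tcp_rot: [[0.996, -0.089, 0.002], [-0.089, -0.996, 0.0], [0.002, -0.0, -1.0]]
wrist_force: [-0.1, 1.2, 3.5]
opening: 0.694
```

Request:
apply_moves(slide=[[0.003, 0, 0.007], [0.006, -0.001, 0.014], [0.011, -0.001, 0.0212], [0.016, -0.001, 0.0275], [0.021, -0.002, 0.033], [0.027, -0.002, 0.0388], [0.034, -0.003, 0.044], [0.04, -0.003, 0.048]], yaw=[0, 0, 0, 0, 0, 0, 0, 0], claw=[0.5, 0.5, 0.5, 0.5, 0.5, 0.5, 0.5, 0.5])

```text
clock: 17.98
tcp_pos: [0.5216, 0.0211, 0.0212]
tcp_rot: [[0.996, -0.089, -0.0], [-0.089, -0.996, -0.0], [-0.0, 0.0, -1.0]]
wrist_force: [-3.4, -0.8, 4.6]
opening: 0.701
```

Run:
```python
from h import *
o=readout.get_obs();print(o["tcp_pos"],o["opening"],o["wrist_force"])
d=cap("wrist");im=d["color"].astype(int)
m=((im[:,:,2]-im[:,:,0]>25)&(im[:,:,2]-im[:,:,1]>12)).astype(np.uint8)
n,l,s,c=cv2.connectedComponentsWithStats(m);k=1+np.argmax(s[1:,4]);print(s[k],c[k])
def axis(th,px=.566,py=.0162):
    g=np.array([px-.004+(-.086*np.cos(th)+.032*np.sin(th)),.032*np.cos(th)+.086*np.sin(th)])
    return g
for D in(30,41,50):
    th=np.radians(D); # foot centre/corner top in xz
    R=lambda x,z:(np.cos(th)*x+np.sin(th)*z,-np.sin(th)*x+np.cos(th)*z)
    R=lambda x,z:(np.cos(th)*x+np.sin(th)*z, np.cos(th)*z-np.sin(th)*x)
    pts=[]
    for x,z in((-.086,.032),(0,.064),(0,.032)):
        X,Z=R(x,z);pts.append([.566+X*.996,.0162-X*.089,Z])
    print(D,np.round(pts,3).tolist(),proj(d,pts).round(0).tolist())
```

```text
[0.52162721 0.02105036 0.02124143] 0.7006566857893634 [-3.40248525 -0.81456569  4.55964221]
[  196    79   163   251 33440] [277.89727871 208.49491627]
30 [[0.508, 0.021, 0.071], [0.598, 0.013, 0.055], [0.582, 0.015, 0.028]] [[280.0, 331.0], [279.0, 103.0], [279.0, 138.0]]
41 [[0.522, 0.02, 0.081], [0.608, 0.012, 0.048], [0.587, 0.014, 0.024]] [[280.0, 314.0], [279.0, 76.0], [279.0, 126.0]]
50 [[0.535, 0.019, 0.086], [0.615, 0.012, 0.041], [0.59, 0.014, 0.021]] [[280.0, 291.0], [279.0, 58.0], [279.0, 118.0]]
```

Request:
apply_moves(slide=[[0.007, 0, 0.004], [0.0145, -0.001, 0.007], [0.022, -0.002, 0.0095], [0.03, -0.002, 0.0115], [0.036, -0.003, 0.0125], [0.042, -0.004, 0.0128], [0.048, -0.004, 0.0128], [0.054, -0.005, 0.0125]], yaw=[0, 0, 0, 0, 0, 0, 0, 0], claw=[0.5, 0.5, 0.5, 0.5, 0.5, 0.5, 0.5, 0.5])

```text
clock: 18.7
tcp_pos: [0.5793, 0.0164, 0.035]
tcp_rot: [[0.996, -0.089, 0.007], [-0.089, -0.996, 0.0], [0.007, -0.001, -1.0]]
wrist_force: [0.6, -0.0, 7.1]
opening: 0.697
```

Request:
apply_moves(slide=[[0.006, 0, -0.0005], [0.011, -0.001, -0.0015], [0.016, -0.001, -0.003], [0.021, -0.002, -0.0045], [0.023, -0.002, -0.005]], yaw=[0, 0, 0, 0, 0], claw=[0.5, 0.5, 0.5, 0.5, 0.5])

```text
clock: 19.12
tcp_pos: [0.6038, 0.0139, 0.0301]
tcp_rot: [[0.996, -0.09, 0.01], [-0.09, -0.996, 0.0], [0.009, -0.001, -1.0]]
wrist_force: [1.8, -1.7, 7.7]
opening: 0.694
```

Run:
```python
from h import *
o=readout.get_obs();print(o["tcp_pos"],o["opening"],o["wrist_force"],o["torque"])
d=cap("wrist");im=d["color"].astype(int)
m=((im[:,:,2]-im[:,:,0]>20)&(im[:,:,2]-im[:,:,1]>10)).astype(np.uint8)
n,l,s,c=cv2.connectedComponentsWithStats(m);k=1+np.argmax(s[1:,4]);print(s[k],c[k])
cx,cy=o["tcp_pos"][:2]
print(proj(d,[[cx+.0315,cy-.003,.09],[cx-.0315,cy+.003,.09],[cx+.032,cy-.003,.0],[cx+.032,cy-.003,.014],[cx+.03,cy,.045]]).round(0).tolist())
cv2.imwrite("pics/w10.png",cv2.resize(d["color"][:,:,::-1],None,fx=1.4,fy=1.4))
```

```text
[0.60377286 0.01394379 0.03007853] 0.6942774535290537 [ 1.77279027 -1.70019897  7.66440108] [-0.12487136 -0.30569035  0.05358592]
[  198   189   159   204 22660] [278.82780229 297.49911739]
[[278.0, 236.0], [277.0, 384.0], [278.0, 181.0], [278.0, 187.0], [272.0, 206.0]]
```

Request:
apply_moves(slide=[[0, 0, 0], [0, 0, 0], [0, 0, -0.001], [0, 0, -0.001]], yaw=[0, 0, 0, 0], claw=[0.5, 0.5, 0.5, 0.5])

```text
clock: 19.5
tcp_pos: [0.6041, 0.0137, 0.0299]
tcp_rot: [[0.996, -0.09, 0.011], [-0.09, -0.996, 0.0], [0.011, -0.001, -1.0]]
wrist_force: [2.1, -1.5, 9.1]
opening: 0.695
```

Run:
```python
from h import *
o=readout.get_obs()
d=cap("wrist");im=d["color"].astype(int)
print(im[165:260:4,279].tolist())
a=cap("scene");ia=a["color"].astype(int)
m=((ia[:,:,2]-ia[:,:,0]>25)&(ia[:,:,2]-ia[:,:,1]>12)).astype(np.uint8)
n,l,s,c=cv2.connectedComponentsWithStats(m)
cx,cy=o["tcp_pos"][:2]
p=proj(a,[[cx,cy,0],[cx,cy,.09],[cx,cy,.045]]);print(p.round(1).tolist())
x,y=p[2].astype(int)
mm=m[y-25:y+30,x-22:x+22]
for r in range(0,55,2): 
    w=np.where(mm[r])[0]; print(y-25+r, (x-22+w.min(),x-22+w.max(),len(w)) if len(w) else None)
```

```text
[[106, 106, 101], [106, 108, 103], [106, 107, 102], [106, 104, 101], [108, 108, 105], [110, 111, 107], [65, 51, 26], [174, 136, 60], [57, 96, 126], [59, 98, 126], [24, 41, 53], [26, 43, 57], [28, 44, 58], [28, 43, 56], [24, 39, 54], [22, 40, 52], [22, 39, 50], [24, 39, 52], [24, 40, 53], [28, 43, 55], [23, 42, 53], [23, 38, 50], [24, 43, 57], [57, 93, 122]]
[[270.1, 252.1], [269.8, 234.5], [269.9, 243.5]]
218 None
220 None
222 None
224 None
226 None
228 (np.int64(264), np.int64(268), 5)
230 (np.int64(263), np.int64(273), 9)
232 (np.int64(262), np.int64(269), 8)
234 (np.int64(262), np.int64(275), 11)
236 (np.int64(262), np.int64(275), 12)
238 (np.int64(262), np.int64(271), 10)
240 (np.int64(263), np.int64(271), 9)
242 (np.int64(263), np.int64(271), 9)
244 (np.int64(263), np.int64(280), 11)
246 (np.int64(262), np.int64(280), 14)
248 (np.int64(261), np.int64(282), 22)
250 (np.int64(260), np.int64(281), 22)
252 (np.int64(261), np.int64(281), 21)
254 (np.int64(263), np.int64(280), 18)
256 (np.int64(263), np.int64(280), 18)
258 (np.int64(264), np.int64(278), 15)
260 (np.int64(270), np.int64(274), 5)
262 None
264 None
266 None
268 None
270 None
272 None
```

Run:
```python
from h import *
a=cap("scene");d=cap("wrist");t=np.radians(np.arange(0,360,45)+22.5-5)
for cx in(.592,.597,.604):
    q=lambda z,r:np.array([[cx+r*np.cos(k),.0137+r*np.sin(k),z] for k in t])
    P=proj(a,np.vstack([q(0,.0346),q(.014,.0346)]))
    w=proj(d,[[cx+.032,.011,0],[cx+.032,.011,.014],[cx+.028,.011,.014],[cx+.031,.011,.09],[cx+.026,.011,.09]])
    print(cx,P.min(0).round(1),P.max(0).round(1),w[:,1].round(0))
```

```text
0.592 [262.3 239.1] [284.1 259.3] [202. 208. 215. 269. 281.]
0.597 [261.  239.8] [282.8 260. ] [193. 199. 206. 256. 269.]
0.604 [259.1 240.7] [281.  261.1] [182. 187. 194. 238. 251.]
```

Request:
apply_moves(slide=[[0, 0, 0.004], [0, 0, 0.012], [0, 0, 0.025], [0, 0, 0.04], [-0.01, 0.015, 0.045], [-0.02, 0.04, 0.045], [-0.03, 0.065, 0.045], [-0.04, 0.085, 0.045]], yaw=[0, 0, 0, 0, 0, 0, 0, 0], claw=[0.5, 0.5, 0.5, 0.5, 0.5, 0.5, 0.5, 0.5], force=30)

```text
clock: 20.37
tcp_pos: [0.5574, 0.1014, 0.0726]
tcp_rot: [[0.996, -0.088, 0.0], [-0.088, -0.996, 0.001], [-0.0, -0.001, -1.0]]
wrist_force: [-0.5, 0.4, -3.3]
opening: 0.692
```

Request:
apply_moves(slide=[[-0.04, 0.095, 0], [-0.04, 0.1, 0], [-0.04, 0.1, 0], [-0.04, 0.1, 0]], yaw=[0, 0, 0, 0], claw=[0.5, 0.5, 0.5, 0.5])

```text
clock: 20.7
tcp_pos: [0.5146, 0.2077, 0.0728]
tcp_rot: [[0.997, -0.078, -0.001], [-0.078, -0.997, 0.005], [-0.001, -0.005, -1.0]]
wrist_force: [-0.9, 0.3, -2.5]
opening: 0.688
```

Run:
```python
from h import *
o=readout.get_obs();print(o["tcp_pos"],o["tcp_rot"][:,2],o["opening"],o["wrist_force"])
d=cap("wrist");im=d["color"].astype(int)
m=((im[:,:,0]-im[:,:,2]>60)&(im[:,:,0]<240)&(im[:,:,1]-im[:,:,2]>30)).astype(np.uint8)
n,l,s,c=cv2.connectedComponentsWithStats(m);k=1+np.argmax(s[1:,4]);print(s[k],c[k])
cn=max(cv2.findContours((l==k).astype(np.uint8),0,1)[0],key=cv2.contourArea)[:,0].astype(float)
P=np.array([atz(d,p,.016)[:2] for p in cn])
A=np.c_[2*P,np.ones(len(P))];q=np.linalg.lstsq(A,(P**2).sum(1),rcond=None)[0];print("seat",q[:2],np.sqrt(q[2]+q[:2]@q[:2]))
print(im[150:300:4,279].tolist())
cv2.imwrite("pics/w11.png",cv2.resize(d["color"][:,:,::-1],None,fx=1.4,fy=1.4))
```

```text
[0.51463625 0.20766337 0.07284821] [-0.00102713  0.00504913 -0.99998673] 0.688138522607231 [-0.92934775  0.31863545 -2.53012862]
[  201     0   139   144 16081] [269.77420558  69.94440644]
seat [0.60664957 0.20535633] 0.041314797063050725
[[102, 110, 114], [102, 109, 113], [101, 109, 115], [102, 110, 114], [101, 110, 115], [102, 111, 114], [101, 111, 114], [100, 109, 114], [98, 107, 111], [98, 107, 112], [65, 48, 18], [140, 112, 57], [59, 96, 127], [58, 95, 123], [27, 44, 58], [24, 42, 56], [27, 46, 59], [27, 44, 57], [26, 43, 56], [27, 42, 55], [21, 39, 54], [27, 43, 54], [25, 39, 55], [26, 43, 55], [29, 45, 57], [30, 43, 57], [40, 62, 82], [53, 91, 120], [56, 92, 121], [161, 90, 62], [163, 129, 56], [162, 127, 56], [163, 126, 56], [161, 126, 56], [122, 100, 57], [28, 45, 57], [24, 43, 57], [24, 42, 56]]
```

View pics/w11.png

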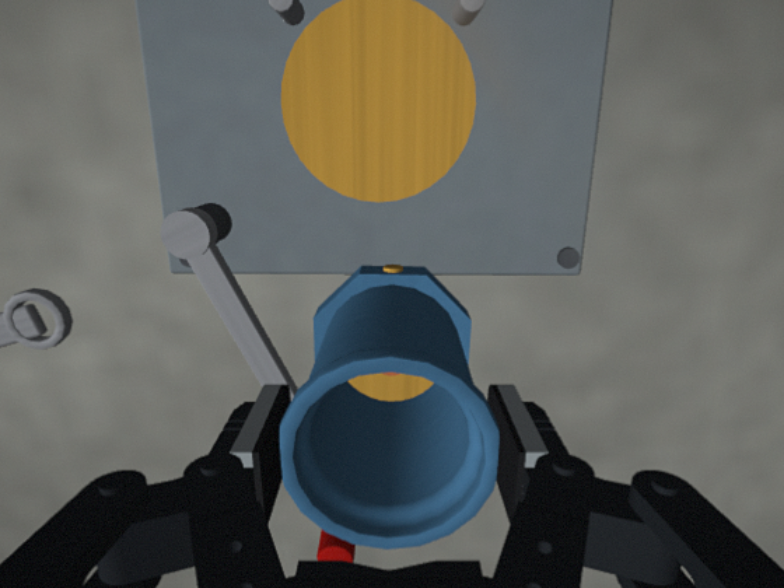

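Run:
```python
from h import *
d=cap("wrist");o=readout.get_obs();print(o["tcp_pos"],o["tcp_rot"][:,2])
for z in(.13,.135,.14):
    P=np.array([atz(d,(u/1.4,v/1.4),z)[:2] for u,v in((281,440),(498,440),(390,358),(390,546))])
    print(z,P.round(4).tolist(),(P[0]+P[1])/2,(P[2]+P[3])/2,np.linalg.norm(P[0]-P[1]),np.linalg.norm(P[2]-P[3]))
for z in (.045,):
    F=np.array([atz(d,(u/1.4,v/1.4),z)[:2] for u,v in((362,267),(424,267))]);print(F,F.mean(0)-[.032*.997,-.032*.085])
```

```text
[0.51762919 0.20073382 0.07231321] [ 3.46429344e-04  4.05060534e-05 -9.99999939e-01]
0.13 [[0.518, 0.233], [0.5132, 0.1737], [0.54, 0.2012], [0.4796, 0.2061]] [0.51562625 0.20334724] [0.50980914 0.20366662] 0.05945531677594223 0.060608374859149654
0.135 [[0.5212, 0.2315], [0.5165, 0.1747], [0.5422, 0.201], [0.4843, 0.2058]] [0.51885228 0.20307867] [0.51327316 0.20338499] 0.05702287797183474 0.058128762086807145
0.14 [[0.5243, 0.23], [0.5199, 0.1756], [0.5445, 0.2008], [0.489, 0.2054]] [0.52207831 0.20281011] [0.51673719 0.20310336] 0.054590439167727225 0.05564914931446479
[[0.54404282 0.21247792]
 [0.54193552 0.18685682]] [0.51108517 0.20238737]
```

Run:
```python
from h import *
o=readout.get_obs();T=o["tcp_pos"];print(T,o["wrist_force"])
d=cap("wrist");im=d["color"].astype(int)
m=((im[:,:,2]-im[:,:,0]>18)&(im[:,:,2]-im[:,:,1]>9)).astype(np.uint8)
m=cv2.morphologyEx(m,cv2.MORPH_OPEN,np.ones((3,3)))
n,l,s,c=cv2.connectedComponentsWithStats(m);k=1+np.argmax(s[1:,4]);print(s[k])
M=l==k;ys,xs=np.where(M)
col=np.where(M[:,276:282].any(1))[0];print("col rows",col.min(),col.max())
zb=.0424
for zb in(.040,.0424,.045):
  near=atz(d,(279.,float(ys.max()+.5)),zb+.09);foot=atz(d,(279.,float(ys.min()-.5)),zb+.0)
  foot2=atz(d,(279.,float(ys.min()-.5)),zb+.014)
  print(zb,"near->c",near[:2]+[.031,-.0028],"foot->c",foot[:2]-[.032,-.0028],foot2[:2]-[.032,-.0028])
m2=((im[:,:,0]-im[:,:,2]>60)&(im[:,:,0]<240)&(im[:,:,1]-im[:,:,2]>30)).astype(np.uint8)
n,l,s,c=cv2.connectedComponentsWithStats(m2);k=1+np.argmax(s[1:,4])
cn=max(cv2.findContours((l==k).astype(np.uint8),0,1)[0],key=cv2.contourArea)[:,0].astype(float);cn=cn[cn[:,1]>3]
P=np.array([atz(d,p,.016)[:2] for p in cn])
q=np.linalg.lstsq(np.c_[2*P,np.ones(len(P))],(P**2).sum(1),rcond=None)[0];print("seat",q[:2],np.sqrt(q[2]+q[:2]@q[:2]))
print(proj(d,[[T[0]+.031*np.cos(t),T[1]+.031*np.sin(t),.132] for t in(0,np.pi)]).round(1))
```

```text
[0.51762919 0.20073382 0.07231321] [ 0.75901104 -0.58173362 -2.96965514]
[  199   172   159   213 25272]
col rows 180 384
0.04 near->c [0.51502139 0.20019337] foot->c [0.52281631 0.19943819] [0.52551724 0.19925318]
0.0424 near->c [0.51721766 0.20001332] foot->c [0.52327933 0.19940648] [0.52598026 0.19922146]
0.045 near->c [0.51959695 0.19981827] foot->c [0.52378093 0.19937212] [0.52648186 0.19918711]
seat [0.60700227 0.20531961] 0.04149565538704945
[[269.7 240. ]
 [284.  382.6]]
```

Request:
apply_moves(slide=[[0.008, 0, 0], [0.02, 0.001, 0], [0.035, 0.0015, 0], [0.05, 0.002, 0], [0.065, 0.003, 0], [0.078, 0.004, 0], [0.086, 0.004, 0], [0.089, 0.0042, 0]], yaw=[0, 0, 0, 0, 0, 0, 0, 0], claw=[0.5, 0.5, 0.5, 0.5, 0.5, 0.5, 0.5, 0.5])

```text
clock: 21.52
tcp_pos: [0.6095, 0.2014, 0.0716]
tcp_rot: [[0.996, -0.093, 0.001], [-0.093, -0.996, -0.001], [0.001, 0.001, -1.0]]
wrist_force: [0.7, 0.2, -3.2]
opening: 0.691
```

Request:
apply_moves(slide=[[0, 0, 0], [0, 0, 0], [0, 0, -0.006], [0, 0, -0.012], [0, 0, -0.016], [0, 0, -0.019], [0, 0, -0.021], [0, 0, -0.021]], yaw=[0, 0, 0, 0, 0, 0, 0, 0], claw=[0.5, 0.5, 0.5, 0.5, 0.5, 0.5, 0.5, 0.5])

```text
clock: 22.18
tcp_pos: [0.6067, 0.2034, 0.0501]
tcp_rot: [[0.996, -0.089, -0.001], [-0.089, -0.996, -0.0], [-0.001, 0.001, -1.0]]
wrist_force: [0.4, -0.2, -3.5]
opening: 0.697
```

Run:
```python
from h import *
o=readout.get_obs();print(o["tcp_pos"],o["wrist_force"])
d=cap("wrist");im=d["color"].astype(int)
m2=((im[:,:,0]-im[:,:,2]>60)&(im[:,:,0]<240)&(im[:,:,1]-im[:,:,2]>30)).astype(np.uint8)
n,l,s,c=cv2.connectedComponentsWithStats(m2);k=1+np.argmax(s[1:,4]);print(s[k])
m=((im[:,:,2]-im[:,:,0]>18)&(im[:,:,2]-im[:,:,1]>9)).astype(np.uint8)
m=cv2.morphologyEx(m,cv2.MORPH_OPEN,np.ones((3,3)))
n,l,s,c=cv2.connectedComponentsWithStats(m);k=1+np.argmax(s[1:,4]);print(s[k])
print("front of seat",[atz(d,(279.,float(r)),.016)[:2].round(4) for r in range(120,240,12)],[im[r,300].tolist() for r in range(120,220,5)])
```

```text
[0.60673525 0.2034037  0.05014688] [ 0.36564899 -0.24303945 -3.53831343]
[ 207  163  135  102 2984]
[  199   180   158   208 24439]
front of seat [array([0.6728, 0.1966]), array([0.6662, 0.1972]), array([0.6594, 0.1978]), array([0.6526, 0.1984]), array([0.6455, 0.199 ]), array([0.6384, 0.1996]), array([0.6311, 0.2003]), array([0.6236, 0.2009]), array([0.616 , 0.2016]), array([0.6083, 0.2023])] [[105, 113, 117], [109, 118, 121], [107, 117, 121], [109, 118, 122], [106, 116, 120], [109, 116, 122], [110, 117, 123], [106, 115, 120], [106, 115, 119], [107, 119, 124], [166, 128, 57], [162, 127, 56], [50, 54, 66], [26, 45, 62], [64, 104, 136], [67, 106, 139], [22, 39, 53], [27, 45, 59], [27, 45, 59], [28, 45, 58]]
```

Request:
apply_moves(slide=[[0, 0.001, 0], [0, 0.0012, -0.001], [0, 0.0012, -0.002], [0, 0.0012, -0.003], [0, 0.0012, -0.004], [0, 0.0012, -0.004]], yaw=[0, 0, 0, 0, 0, 0], claw=[0.5, 0.5, 0.5, 0.5, 0.5, 0.5])

```text
clock: 22.73
tcp_pos: [0.6083, 0.2047, 0.0476]
tcp_rot: [[0.996, -0.089, 0.002], [-0.089, -0.996, 0.0], [0.002, -0.001, -1.0]]
wrist_force: [0.3, -0.8, -0.4]
opening: 0.691
```

Request:
apply_moves(slide=[[0, 0, -0.0007], [0, 0, -0.0014], [0, 0, -0.002], [0, 0, -0.002]], yaw=[0, 0, 0, 0], claw=[0.5, 0.5, 0.5, 0.5])

```text
clock: 23.07
tcp_pos: [0.6099, 0.2046, 0.0469]
tcp_rot: [[0.996, -0.09, 0.005], [-0.09, -0.996, 0.001], [0.005, -0.001, -1.0]]
wrist_force: [2.5, -2.5, 5.8]
opening: 0.693
```

```bash
cat >> h.py <<'E'
def sock(zb):
    o=readout.get_obs();print(o["tcp_pos"].round(4),o["wrist_force"].round(1))
    d=cap("wrist");im=d["color"].astype(int)
    m=((im[:,:,2]-im[:,:,0]>18)&(im[:,:,2]-im[:,:,1]>9)).astype(np.uint8)
    m=cv2.morphologyEx(m,cv2.MORPH_OPEN,np.ones((3,3)))
    n,l,s,c=cv2.connectedComponentsWithStats(m);k=1+np.argmax(s[1:,4]);s=s[k];print(s)
    near=atz(d,(279.,s[1]+s[3]-.5),zb+.09);foot=atz(d,(279.,s[1]-.5),zb);foot2=atz(d,(279.,s[1]-.5),zb+.014)
    print("rim c",(near[:2]+[.031,-.0028]).round(4),"foot c",(foot[:2]-[.032,-.0028]).round(4),(foot2[:2]-[.032,-.0028]).round(4))
    m2=((im[:,:,0]-im[:,:,2]>60)&(im[:,:,0]<240)&(im[:,:,1]-im[:,:,2]>30)).astype(np.uint8)
    n,l,s,c=cv2.connectedComponentsWithStats(m2);k=1+np.argmax(s[1:,4]);s=s[k];print("brass",s)
    print("seat c from front",(atz(d,(279.,s[1]-.5),.016)[:2]-[.0418,-.0037]).round(4))
    return d
E
python3 -c "
from h import *
sock(.016)"
```

```text
[0.6099 0.2046 0.0469] [ 2.5 -2.5  5.8]
[  199   185   158   206 23743]
rim c [0.6054 0.2043] foot c [0.6078 0.2038] [0.6109 0.2036]
brass [ 209  169  136   99 2987]
seat c from front [0.6074 0.2039]
```

Request:
apply_moves(slide=[[0, 0, 0.0012], [0, 0, 0.0012], [0, 0, 0.0012], [0, 0, 0.0012], [0, 0, 0.0012], [0, 0, 0.0012], [0, 0, 0.0012], [0, 0, 0.0012]], yaw=[0, 0, 0, 0, 0, 0, 0, 0], claw=[0.5, 0.3, 0.27, 0.24, 0.2, 0.1, 0, 0], force=20)

```text
clock: 23.78
tcp_pos: [0.6067, 0.205, 0.0457]
tcp_rot: [[0.996, -0.089, -0.001], [-0.089, -0.996, -0.0], [-0.001, 0.0, -1.0]]
wrist_force: [-0.5, 0.2, 0.7]
opening: 1.0
```

```bash
python3 -c "
from h import *
sock(.016);print(readout.get_obs()['opening'])"
```

```text
[0.6067 0.205  0.0457] [-0.5  0.2  0.7]
[  201   179   163   200 22571]
rim c [0.6095 0.2041] foot c [0.6083 0.2039] [0.6113 0.2036]
brass [ 209  164  137   97 3056]
seat c from front [0.6072 0.204 ]
1.0038090682581238
```

Request:
apply_moves(slide=[[0, 0, 0.006], [0, 0, 0.015], [0, 0, 0.03], [0, 0, 0.05], [0, 0, 0.075], [0, 0, 0.1], [0, 0, 0.1], [-0.02, 0, 0.1]], yaw=[0, 0, 0, 0, 0, 0, 0, 0], claw=[0, 0, 0, 0, 0, 0, 0, 0])

```text
clock: 24.5
tcp_pos: [0.5916, 0.2048, 0.1491]
tcp_rot: [[0.996, -0.092, 0.008], [-0.092, -0.996, 0.002], [0.008, -0.003, -1.0]]
wrist_force: [-0.1, -0.9, -0.7]
opening: 0.999
```

Request:
apply_moves(slide=[[-0.02, 0.003, 0], [-0.045, 0.008, 0], [-0.07, 0.012, 0], [-0.095, 0.016, 0], [-0.12, 0.02, 0], [-0.145, 0.025, 0], [-0.162, 0.029, 0], [-0.162, 0.029, 0]], yaw=[0, 6, 12, 18, 24, 30, 36, 40], claw=[0, 0, 0, 0, 0, 0, 0, 0])

```text
clock: 25.17
tcp_pos: [0.4213, 0.2349, 0.1468]
tcp_rot: [[0.815, 0.58, -0.0], [0.58, -0.815, -0.001], [-0.001, 0.0, -1.0]]
wrist_force: [-0.1, -0.0, 0.1]
opening: 0.998
```

Request:
apply_moves(slide=[[0, 0, 0], [0, 0, 0], [0, 0, 0]], yaw=[0, 0, 0], claw=[0, 0, 0])

```text
clock: 25.42
tcp_pos: [0.426, 0.2335, 0.1464]
tcp_rot: [[0.822, 0.57, 0.001], [0.57, -0.822, 0.0], [0.001, 0.0, -1.0]]
wrist_force: [-0.3, -0.6, -0.0]
opening: 1.001
```

```bash
cat >> h.py <<'E'
def knob(cam):
    d=cap(cam);im=d["color"].astype(int)
    m=((im[:,:,0]-im[:,:,1]>60)&(im[:,:,0]-im[:,:,2]>60)&(im[:,:,1]<70)).astype(np.uint8)
    n,l,s,c=cv2.connectedComponentsWithStats(m)
    for k in range(1,n):
        if s[k][4]>8: print(cam,s[k],c[k].round(1),[atz(d,c[k],z)[:2].round(4) for z in(.063,.081)])
    return d
E
python3 -c "
from h import *
o=readout.get_obs();print(o['clock'],o['tcp_pos'],o['joint_pos'][6])
d=knob('wrist');knob('top')
print(proj(d,[[.4249,.2336,.081],[.4249,.2336,.044]]))
# top-face / bottom cross-check"
```

```text
25.4167 [0.42598676 0.23352531 0.1464228 ] -1.7199647554758264
wrist [262 191  22  32 501] [271.7 207.4] [array([0.4238, 0.2377]), array([0.4284, 0.2404])]
top [   1  160   81  145 8504] [ 42.3 233.1] [array([0.4541, 0.7105]), array([0.4514, 0.7007])]
[[276.95497966 216.58754613]
 [277.02779011 202.3540621 ]]
```

Request:
apply_moves(slide=[[-0.001, 0.003, -0.03], [-0.001, 0.003, -0.06], [-0.001, 0.003, -0.09], [-0.001, 0.003, -0.115], [-0.001, 0.003, -0.129], [-0.001, 0.003, -0.129], [-0.001, 0.003, -0.129], [-0.001, 0.003, -0.129]], yaw=[0, 0, 0, 0, 0, 0, 0, 0], claw=[0, 0, 0, 0, 0.2, 0.4, 0.6, 0.7])

```text
clock: 26.18
tcp_pos: [0.4251, 0.2373, 0.0179]
tcp_rot: [[0.821, 0.572, 0.002], [0.572, -0.821, 0.001], [0.002, 0.0, -1.0]]
wrist_force: [0.5, -0.0, 0.8]
opening: 0.451
```

Request:
apply_moves(slide=[[0, 0, 0], [0, 0, 0], [0, 0, 0], [0, 0, 0]], yaw=[0, 0, 0, 0], claw=[0.8, 0.9, 0.9, 0.9], force=20)

```text
clock: 26.52
tcp_pos: [0.4252, 0.2373, 0.0182]
tcp_rot: [[0.82, 0.572, 0.002], [0.572, -0.82, 0.001], [0.003, 0.001, -1.0]]
wrist_force: [-0.3, 0.2, 6.7]
opening: 0.175
```

Request:
apply_moves(slide=[[0.0051, -0.0124, 0.002], [0.0109, -0.0236, 0.003], [0.0177, -0.0343, 0.003], [0.0254, -0.0443, 0.003], [0.034, -0.0536, 0.003], [0.0433, -0.0622, 0.003], [0.0533, -0.0699, 0.003], [0.064, -0.0767, 0.003]], yaw=[0, 0, 0, 0, 0, 0, 0, 0], claw=[0.9, 0.9, 0.9, 0.9, 0.9, 0.9, 0.9, 0.9])

```text
clock: 27.18
tcp_pos: [0.4875, 0.1586, 0.0193]
tcp_rot: [[0.82, 0.572, -0.003], [0.572, -0.82, -0.001], [-0.003, -0.0, -1.0]]
wrist_force: [-2.3, 0.2, -8.5]
opening: 0.178
```

Request:
apply_moves(slide=[[0, 0, 0]], yaw=[0], claw=[0.9])

```text
clock: 27.27
tcp_pos: [0.4899, 0.1572, 0.0194]
tcp_rot: [[0.822, 0.569, -0.0], [0.569, -0.822, -0.002], [-0.001, 0.001, -1.0]]
wrist_force: [-0.2, -2.8, -7.3]
opening: 0.172
```

Request:
apply_moves(slide=[[0.0112, -0.0058, -0.001], [0.0229, -0.0107, -0.001], [0.035, -0.0145, -0.001], [0.0413, -0.0158, -0.001], [0.0473, -0.0172, -0.001], [0.052, -0.018, -0.001], [0.055, -0.0184, -0.001], [0.055, -0.0184, -0.001]], yaw=[0, 0, 0, 0, 0, 0, 0, 0], claw=[0.9, 0.9, 0.9, 0.9, 0.9, 0.9, 0.9, 0.9])

```text
clock: 27.93
tcp_pos: [0.5443, 0.1425, 0.0193]
tcp_rot: [[0.82, 0.572, 0.002], [0.572, -0.82, 0.001], [0.002, 0.0, -1.0]]
wrist_force: [0.2, 0.9, -0.9]
opening: 0.178
```

Request:
apply_moves(slide=[[0.001, 0, 0], [0.002, 0, 0], [0.003, 0, 0], [0.003, 0, 0]], yaw=[0, 0, 0, 0], claw=[0.9, 0.9, 0.9, 0.9])

```text
clock: 28.27
tcp_pos: [0.5465, 0.1423, 0.0193]
tcp_rot: [[0.82, 0.572, 0.001], [0.572, -0.82, 0.001], [0.001, -0.0, -1.0]]
wrist_force: [-0.3, 1.0, 0.5]
opening: 0.18
```

Request:
apply_moves(slide=[[0.001, 0, 0], [0.002, 0, 0], [0.003, 0, 0], [0.003, 0, 0]], yaw=[0, 0, 0, 0], claw=[0.9, 0.9, 0.9, 0.9])

```text
clock: 28.6
tcp_pos: [0.5493, 0.1421, 0.0193]
tcp_rot: [[0.82, 0.572, 0.0], [0.572, -0.82, 0.001], [0.0, -0.0, -1.0]]
wrist_force: [-1.6, 2.2, 3.2]
opening: 0.174
```

Request:
apply_moves(slide=[[0.001, 0, 0], [0.002, 0, 0], [0.002, 0, 0]], yaw=[0, 0, 0], claw=[0.9, 0.9, 0.9])

```text
clock: 28.85
tcp_pos: [0.5492, 0.142, 0.0192]
tcp_rot: [[0.82, 0.572, -0.004], [0.572, -0.82, -0.001], [-0.003, -0.001, -1.0]]
wrist_force: [-7.1, 1.7, 7.3]
opening: 0.181
```

Request:
apply_moves(slide=[[0, 0, 0], [0, 0, 0], [0, 0, 0], [0, 0, 0], [0, 0, 0.01], [0, 0, 0.03], [0, 0, 0.06], [0, 0, 0.09]], yaw=[0, 0, 0, 0, 0, 0, 0, 0], claw=[0.75, 0.5, 0.3, 0.2, 0.2, 0.2, 0.2, 0.2])

```text
clock: 29.52
tcp_pos: [0.5507, 0.1413, 0.11]
tcp_rot: [[0.82, 0.572, -0.001], [0.572, -0.82, -0.0], [-0.001, -0.001, -1.0]]
wrist_force: [1.7, 0.1, -0.6]
opening: 0.801
```

Request:
apply_moves(slide=[[-0.01, -0.01, 0.03], [-0.02, -0.03, 0.05], [-0.03, -0.06, 0.07], [-0.04, -0.09, 0.07], [-0.05, -0.12, 0.07], [-0.06, -0.15, 0.07], [-0.06, -0.18, 0.07], [-0.06, -0.18, 0.07]], yaw=[0, 0, 0, 0, 0, 0, 0, 0], claw=[0.2, 0.2, 0.2, 0.2, 0.2, 0.2, 0.2, 0.2])

```text
clock: 30.18
tcp_pos: [0.4905, -0.0457, 0.1797]
tcp_rot: [[0.826, 0.564, 0.0], [0.564, -0.826, -0.004], [-0.002, 0.004, -1.0]]
wrist_force: [-0.7, -0.2, -1.2]
opening: 0.799
```

Run:
```python
from h import *
o=readout.get_obs();print(o['clock'],o['tcp_pos'],o['wrist_force'])
for cam in("top","scene"):
    d=knob(cam);im=d["color"].astype(int)
    m=((im[:,:,2]-im[:,:,0]>25)&(im[:,:,2]-im[:,:,1]>12)&(im[:,:,2]>90)).astype(np.uint8)
    n,l,s,c=cv2.connectedComponentsWithStats(m)
    t=np.linspace(0,6.28,40)
    p=proj(d,[[.607+r*np.cos(a),.2045+r*np.sin(a),z] for z,r in((.016,.0325),(.106,.031)) for a in t])
    print(cam,"pred bbox",p.min(0).round(1),p.max(0).round(1),"knob pred",proj(d,[[.549,.142,.063]])[0].round(1))
    q=p.mean(0)
    for k in range(1,n):
        if s[k][4]>60 and abs(c[k]-q).max()<30: print(s[k][:2],s[k][:2]+s[k][2:4],c[k])
    x,y=q.astype(int);cv2.imwrite(f"pics/f_{cam}.png",cv2.resize(d["color"][y-50:y+50,x-60:x+60][:,:,::-1],(600,500)))
    R=cv2.Rodrigues(np.array(d["rvec"],float))[0]
```

```text
30.1833 [ 0.49052719 -0.04572795  0.17966466] [-0.72585318 -0.18192007 -1.20070667]
top [   1  160   81  145 8505] [ 42.3 233.1] [array([0.4541, 0.7106]), array([0.4513, 0.7008])]
top [225 203   4   6  19] [226.3 205.2] [array([0.5523, 0.1444]), array([0.5482, 0.1422])]
top pred bbox [195.7 174.5] [220.1 201.4] knob pred [227.  206.2]
[197 175] [221 201] [208.83009709 187.26699029]
scene [353  22  18  61 479] [361.   53.4] [array([-0.3572, -0.6609]), array([-0.3335, -0.6379])]
scene [308 256   5  11  47] [309.7 260.8] [array([0.5499, 0.1437]), array([0.5583, 0.1531])]
scene [  391   300   169   120 12100] [486.7 372.4] [array([0.3917, 0.6473]), array([0.4027, 0.6482])]
scene pred bbox [294.5 267.2] [318.6 303.6] knob pred [309.6 260.2]
[294 267] [318 304] [306.04958678 284.94545455]
```

```bash
python3 -c "
from h import *
print(ticket.close_job())"
```

```text
the job is handed in; nothing more can be done
None
```

The blue socket is standing mouth-up and released on the brass seat, and the retaining bar is closed on its stop. I handed the job in at about 30 s of the 72 s allowed.

- **Turning it over:** I gripped the foot and tilted the socket with its rim against the near edge of the lamp plate. I then laid it on its side on clear granite, regripped it at the rim bead, raised it mouth-up about its foot edge, and set it on the seat with about 9 N.
- **Closing the bar:** I swung the red knob through its arc until the force rose to 7 N at the stop, then let go and withdrew the arm.

**Last checks:**
- **Socket:** its outline in the top and scene cameras matched an upright socket on the seat to about a pixel. The wrist camera put it within 1–2 mm of centre.
- **Bar:** the knob was measured at about (0.550, 0.143). That is about 265.6° from the pivot against an expected 265°, so the bar is closed within measuring error.

**What went wrong or disagreed:**
- **Pressing on the socket:** the fingertips turned out to be about 37 mm behind the reported tool point. While finding that out I pressed the top of the foot with 41 N at the wrist for a moment. That was the fingers, not the arm or gripper body, and the socket did not move.
- **First tilt attempt:** using granite friction alone, the socket slid instead of tipping.
- **Overshoot:** one carry move went about 10 cm too far, by my arithmetic without touching anything.
- **Not checked:** I saw no sign of contact with the bystanders, but I did not measure them again at the end.

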